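# Set up the leaning stand and rack the cut rails

### The arm

A 6-joint arm with a two-finger parallel gripper is mounted at the origin on the work surface. World frame = base frame: x ahead of the robot, y to its left, z up, the work surface at z = 0. Lengths are in mm, angles in degrees, forces in N, time in s.
With the tool pointing down it reaches from about 300 to 850 mm from the base axis. Payload 4.2 kg.
Tool frame: the origin (TCP) lies on the mounting face of the last link; the fingertips stand 191 mm ahead of it and the grasp point (between the pads) lies 172 mm ahead of it; z points along the fingers, y is the direction in which the jaws open and shut (so a half turn about z gives the same grasp; the last joint's range is limited). The gripper opens to 91 mm and grips with 3 to 60 N. Pads are 32 mm wide; open, the fingers measure 118 mm over their backs; the gripper's body (76 mm by 178 mm) begins 60 mm behind the grasp point.
Start: joints at [-76.662, 18.312, 89.639, -0, 72.044, -1.146], TCP at [143.815, -556.723, 404.776] pointing down, gripper open.
Joint ranges: [-177.97, 177.97], [-48.28, 115.42], [12.27, 149.76], [-77.06, 257.06], [2.81, 150.46], [-146.56, 146.56]. Speed limits (degrees/s): [147.25, 147.25, 180, 180, 180, 180].

### API

Orientations are given as [roll, pitch, yaw] about the fixed x, y, z axes, in that order (R = Rz(yaw) Ry(pitch) Rx(roll)).
In Python, from workcell import env gives the robot as it stands.
- The arm moves only by the shell command python3 -m handwheel 'ROWS' [FORCE]. ROWS is JSON, a list of rows, each an object with "gripper": the opening in per cent of the stroke, from 0 (shut) to 100 (fully open); "travel": the shift along the tool's x, y, z in m, a list of three; "twist": the turn about the tool's z in rad. In form: [{"gripper": gripper, "travel": [x, y, z], "twist": twist}, ...]. A call has 1 to 5 rows; each row shifts and turns the commanded pose from where the row before left it, along the tool's axes as they then stand; what a row does not reach is not made up. A row lasts 1/12 s, in which the tool goes at most 41.7 mm and 7.16 degrees, less where a joint would pass 70% of its speed; a pose out of reach is approached as far as the arm can. A call with a gripper value outside its range is refused whole. The fingers move at their own pace and stop on an object; FORCE is the grip in N (left out, the last holds). Time passes only in rows, so rows that do not move let the fingers close. It gives the time, the measured TCP pose, the force and the opening at its end, in the units of the state.
- env.state(): the state, without advancing time (a new reading comes with each control period).
- env.grab_frame(name): name is "scene" or "top" or "wrist"; returns a dict with "frame" (400x640x3 uint8, red, green, blue), "intrinsics" (3x3 intrinsics, pixels), "extrinsics" (4x4, takes a point from camera to world coordinates). Camera axes: x right, y down, z forward; pixel columns grow to the right and rows downward; lengths in mm; the calibration is good to about 2 mm. A picture is of the moment at which its call begins. There is no depth.
- env.job_done(): hands the job in, once; it reports no verdict.
Trained networks look in the newest picture that a camera, given by its name, has taken for a name from the list of things; names that differ only in an ending like _2 or _b are one class to them, and where a whole thing is asked for, a point or a joint stands for the part that bears it (a point fixed in the world has none). Each returns a list of dicts, best first, with "confidence" (0 to 1); they miss things now and then, are a little off and sometimes report something else, mostly with a low value. They report only what shows in the picture. A call takes as long as a camera call. They do not tell look-alikes from the thing itself.
- env.trace(camera, thing): "pixels" (400x640 bool, what is visible of it) and "uv" ([column, row] in pixels, amid what is visible of it).
- env.pinpoint(camera, thing): "uv" ([column, row] in pixels: a listed point, or the origin of a listed thing).
The state is a dict: "time_s": time; "qpos": joint angles; "qvel": joint speeds; "effort": joint torques, N m; "ee_pos": TCP position; "ee_rot": TCP orientation; "force": force on the tool from outside, world axes, zero at the start; "torque": the same for the moment, N m; "gripper_width": finger opening in mm.
Only numpy, scipy, OpenCV 4.12 (cv2) and the standard library are available. Lean on these libraries where they do the work, as an engineer would, in place of code of your own. Each camera call takes 0.05 s, during which the arm holds its last target. There are 200 camera calls.

### The job

Get the leaning stand ready and rack the cut rails on it. Lay the stop bar in the stand's groove and slide it head first under the bridge, fully home, until the spring catch clicks behind its head; then push the loose handle right down onto the square shaft of the lock, turn it counterclockwise to swing the dog fully across the groove, and leave it on. Then lean every aluminium rail against the backboard, one to a bay and square to it, foot on the deck up against the stop bar; leave the tape roll, screwdriver and tray where they are.

Things in the scene. Friction and masses are not known exactly. Their poses are not given: they have to be found in the camera images.
- stand: Plywood leaning stand, fixed to the bench. Origin on the bench; z up; x points to its upright backboard, whose face is at x = +125 mm (y -120 to +120, top z = 240). Deck top at z = 18 mm, clear between groove and board (but for the lock at y = 108). The groove runs along y near the edge away from the board; a lug (y -78 to -25, top z = 46) stands on its outer side.
- groove (a point): Groove floor, at stand (-122.5, 0, 6) mm: where the stop bar's origin lies when it is home, axes agreeing with the stand's. Groove 25 mm wide, 12 deep; open at its mouth (stand y = +130), closed at y = -155.5
- bridge (a point): middle of the top of the steel bridge over the groove's closed end; it spans stand y -170 to -130, underside z = 34, top z = 40 mm
- catch_tip (a point): where the catch's free tip is when sprung out, at stand (-127, -122, 26) mm
- backboard: The stand's upright plywood backboard (same origin and axes as the stand). Four upright ribs on its face, 8 mm wide and 15 mm proud (to x = +110), centred at y = -99, -37, +25 and +87 mm, divide it into three open-topped bays, each 54 mm wide, centred at y = -68, -6 and +56; a rail's top rests on the face inside a bay
- catch (a joint): Angle of the spring catch, a 37 mm steel leaf above the deck beside the groove, on the side away from the backboard; pivot at stand (-138.5, -86). 0 = sprung out, its tip 9 mm into the groove; the bar's head pushes it aside to about 0.25 (5 to 15 N along the groove); back to 0 once it clicks behind the head
- stop_bar: Loose aluminium bar, 22 mm wide (lowest 4 mm: 18), 244 long, 0.3 kg. Origin under the centre of its tall part (y -90 to +90, 40 high); then to -y a neck (34 long, 10 wide) and a head (30 long, to y = -154), both 24 high. Home, it stands 28 above the deck. Lower it into the groove with its origin about 70 mm short of home (stand y = +70), then slide it towards stand -y
- lock (a joint): Angle of the steel lock dog on its upright square shaft near the groove's mouth. 0 = dog points along stand +y (open); it turns counterclockwise from above, about 0.06 N m of friction, stays where left, and stops at 1.57 = across the groove behind the bar (shut). The square shaft's faces turn with it: at 0 they are square to the stand
- lock_seat (a point): On the shaft's axis at stand (-80, 108, 26) mm: the round seat on which the handle's underside rests when fully on. Above it the square shaft is 14 mm wide and 20 mm tall (top 4 mm tapering to 10.5)
- handle: Loose black handle, 53 mm tall. Origin under its centre; below, a 36 mm square hub (24 high) with a square bore 16.5 mm wide, 22 deep, open below, its faces square to x and y (play on the shaft +-0.19 rad); above, a grip wing 56 mm long (x), 14 wide (y), from z = 24 to 52 mm. 80 g
- mat: thin black rubber mat, 300 x 360 x 3 mm, fixed on the bench, on which the rails lie; origin under its centre, its y axis is its long side
- rail1: aluminium rail, 20 x 20 mm square, 280 mm long along its x axis; origin at its centre; both ends alike; 0.18 kg; may be absent. Leaning properly it rises at about 38 degrees from the deck to the backboard
- rail1_a (a point): centre of the +x end face of rail1
- rail1_b (a point): centre of the -x end face of rail1
- rail2: aluminium rail, 20 x 20 mm square, 280 mm long along its x axis; origin at its centre; both ends alike; 0.18 kg; may be absent. Leaning properly it rises at about 38 degrees from the deck to the backboard
- rail2_a (a point): centre of the +x end face of rail2
- rail2_b (a point): centre of the -x end face of rail2
- rail3: aluminium rail, 20 x 20 mm square, 280 mm long along its x axis; origin at its centre; both ends alike; 0.18 kg; may be absent. Leaning properly it rises at about 38 degrees from the deck to the backboard
- rail3_a (a point): centre of the +x end face of rail3
- rail3_b (a point): centre of the -x end face of rail3
- tape_roll: tape roll, 100 mm across and 30 mm high, origin under its centre; a bystander
- screwdriver: screwdriver lying on the bench; a bystander
- terminal_tray: clear plastic tray for terminals, 110 x 160 x 45 mm, origin under its centre; a bystander
There are look-alikes about, which are no part of the job. Leave any purple look-alike of the stop_bar alone. There is more than one size of the handle; the one meant has the size given above.

How it is judged (in metres and radians):
On the way, in this order (a step that is already met when the one before it is completed fails the run):
1. the stop bar is fully home in the groove with the catch sprung back behind its head (x of stop_bar in the frame of stand between -0.1275 and -0.1175 m and y of stop_bar in the frame of stand between -0.005 and 0.005 m and z of stop_bar in the frame of stand below 0.01 m and angle between the z axis of stop_bar and the z axis of stand, either way round below 0.12 rad and value of joint catch below 0.06 rad), for 0.2 s.
2. the handle is fully down on the lock's square shaft, the lock not yet turned (horizontal distance between handle and lock_seat below 0.005 m and z of handle in the frame of stand below 0.032 m and angle between handle's own z axis and vertical below 0.1 rad and value of joint lock below 0.9 rad), for 0.1 s.
3. the lock is turned shut with the handle on it (horizontal distance between handle and lock_seat below 0.005 m and z of handle in the frame of stand below 0.032 m and angle between handle's own z axis and vertical below 0.1 rad and value of joint lock above 1.35 rad), for 0.2 s.
4. every rail leans on the backboard with its foot up against the stop bar (angle between the x axis of rail1 and the z axis of stand, either way round between 0.855 and 1.02 rad and angle between the x axis of each of rail1, rail2, rail3 and the y axis of stand, either way round above 1.4 rad and ((x of rail1_a in the frame of stand below -0.097 m and z of rail1_a in the frame of stand below 0.034 m) or (x of rail1_b in the frame of stand below -0.097 m and z of rail1_b in the frame of stand below 0.034 m)) and y of rail1 in the frame of stand between -0.095 and 0.085 m and contact force between each of rail1, rail2, rail3 and backboard above 0.03 N and linear speed of each of rail1, rail2, rail3 below 0.03 m/s and angle between the x axis of rail2 and the z axis of stand, either way round between 0.855 and 1.02 rad and ((x of rail2_a in the frame of stand below -0.097 m and z of rail2_a in the frame of stand below 0.034 m) or (x of rail2_b in the frame of stand below -0.097 m and z of rail2_b in the frame of stand below 0.034 m)) and y of rail2 in the frame of stand between -0.095 and 0.085 m and angle between the x axis of rail3 and the z axis of stand, either way round between 0.855 and 1.02 rad and ((x of rail3_a in the frame of stand below -0.097 m and z of rail3_a in the frame of stand below 0.034 m) or (x of rail3_b in the frame of stand below -0.097 m and z of rail3_b in the frame of stand below 0.034 m)) and y of rail3 in the frame of stand between -0.095 and 0.085 m and distance between rail1 and rail2 above 0.036 m and distance between each of rail1, rail2 and rail3 above 0.036 m), for 0.2 s.
At the end, for the whole second after the job is handed in: Stop bar home in the groove within 5 mm, catch out behind its head; handle fully down on the shaft (5 mm), lock at 1.35 rad or more; every rail at rest on the backboard, 49 to 58 degrees from vertical, square to it within 10 degrees, foot on the deck within 8 mm of the bar (all of step 1 and all of step 3 and all of step 4); the robot touches nothing.
It fails at once if the tape roll is moved by more than 3 cm (distance of tape_roll from where it was at the start of the episode above 0.03 m).
It fails at once if the screwdriver is moved by more than 3 cm (distance of screwdriver from where it was at the start of the episode above 0.03 m).
It fails at once if the terminal tray is moved by more than 3 cm (distance of terminal_tray from where it was at the start of the episode above 0.03 m).
Of rail1, rail2, rail3 only 2 to 3 are there at a start; the rules pass over those that are not, and their reading is None.
At some moment in a run one of rail1, rail2, rail3 may be knocked a few centimetres aside while the robot is not near it.
It also fails if it takes over 210 s, if anything falls off the work surface, if the arm or the gripper's body presses on something with over 40 N, if the wrist force passes 120 N, or if a joint passes its speed limit or range.

## Working session

There is one attempt and no reset: what is moved stays moved. The work goes in short steps, Python scripts to look and compute and a shell command to move; the robot and the scene stay as the last step left them, time stands still between calls to the robot, and variables do not carry over. Pictures are saved under pics/ and viewed, about 12 in all and at most 16, crops included, and the job is handed in when it is done.

```bash
ls; mkdir -p pics
python3 - <<'E'
from workcell import env
import cv2,numpy as np
for c in ("scene","top"):
    f=env.grab_frame(c); cv2.imwrite(f"pics/{c}0.png",f["frame"][:,:,::-1]); print(c,f["intrinsics"],f["extrinsics"])
    for t in ["stand","groove","bridge","catch_tip","lock_seat","stop_bar","handle","mat","rail1","rail1_a","tape_roll","screwdriver","terminal_tray"]:
        print(t,[(np.round(d["uv"]).tolist(),round(d["confidence"],2)) for d in env.pinpoint(c,t)])
print(env.state())
E
```

```text
pics
scene [[516.46200779   0.         330.25891303]
 [  0.         516.46200779 197.09575005]
 [  0.           0.           1.        ]] [[ 4.34707210e-01  5.38041053e-01 -7.22178279e-01  1.53803629e+03]
 [ 9.00465237e-01 -2.72020736e-01  3.39362751e-01 -5.67660934e+02]
 [-1.38563751e-02 -7.97819870e-01 -6.02736639e-01  9.12326781e+02]
 [ 0.00000000e+00  0.00000000e+00  0.00000000e+00  1.00000000e+00]]
stand [([458.0, 176.0], 0.6)]
groove [([417.0, 168.0], 0.63)]
bridge [([412.0, 190.0], 0.65), ([267.0, 241.0], 0.57)]
catch_tip [([414.0, 185.0], 0.92)]
lock_seat [([436.0, 144.0], 0.61), ([476.0, 244.0], 0.43)]
stop_bar [([221.0, 174.0], 0.98), ([364.0, 194.0], 0.66), ([456.0, 174.0], 0.51)]
handle [([384.0, 244.0], 0.7)]
mat [([267.0, 246.0], 0.94), ([278.0, 260.0], 0.63), ([228.0, 286.0], 0.49)]
rail1 [([263.0, 242.0], 0.73), ([250.0, 221.0], 0.62)]
rail1_a [([297.0, 202.0], 0.97), ([203.0, 240.0], 0.81), ([250.0, 220.0], 0.29)]
tape_roll [([409.0, 278.0], 0.81), ([280.0, 262.0], 0.49)]
screwdriver [([472.0, 247.0], 0.85), ([419.0, 168.0], 0.52)]
terminal_tray [([338.0, 287.0], 0.8
[... 1072 characters left out ...]
0], 0.63)]
terminal_tray [([378.0, 111.0], 0.68)]
{'time_s': 1.4, 'qpos': array([-7.66639772e+01,  1.83128791e+01,  8.96394895e+01, -8.29946835e-04,
        7.20422271e+01, -1.14530784e+00]), 'qvel': array([-0.03401158,  0.06308801, -0.02442547,  0.01735201,  0.02060938,
       -0.00586462]), 'effort': array([-4.61567670e-04, -4.12350905e+01, -2.32228571e+01,  7.27368565e-02,
        3.77209811e-02, -1.72331329e-05]), 'ee_pos': array([ 143.79318307, -556.73631541,  404.76277787]), 'ee_rot': array([1.79994613e+02, 8.97400522e-04, 1.44815864e+01]), 'force': array([-0.61418008,  0.35145518, -0.3243273 ]), 'torque': array([0.02925621, 0.02714968, 0.02438446]), 'gripper_width': 91.25010973661767}
```

View pics/top0.png

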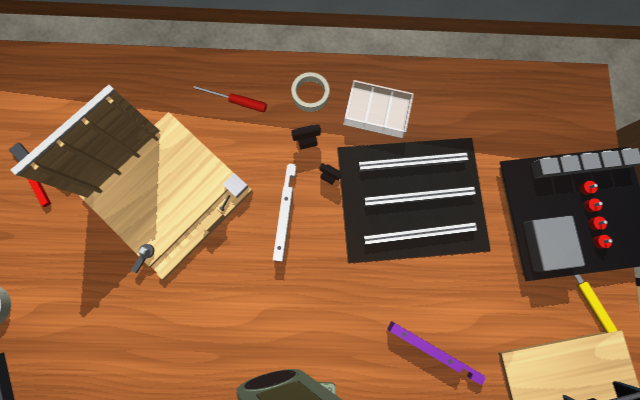

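View pics/scene0.png

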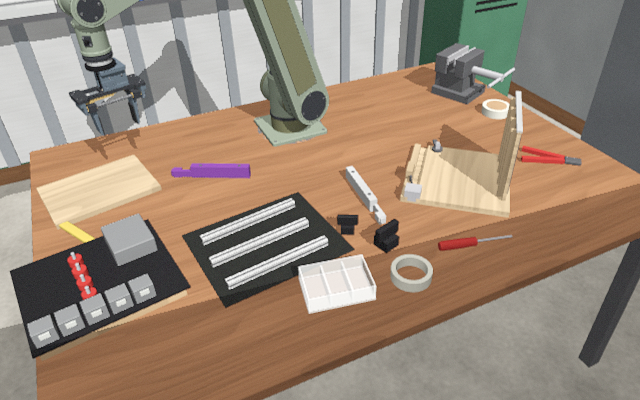

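The top view shows the stand with its bridge at (234,185) and lock at (147,250), and the white stop bar at (284,215). There are three rails on the mat at about (412,162), (420,195) and (420,233).

**Look-alikes:**
- Stop bar: white at top (284,215), or purple at (437,352). I choose the white one.
- Handle: (307,137) in top, which is (386,236) in scene, or the smaller (331,174) in top, which is (347,223) in scene. I choose by measured size.

Next I'll set up helpers and get rough positions.

```bash
cat > lib.py <<'E'
from workcell import env
import numpy as np, cv2
from scipy.optimize import least_squares
from scipy.spatial.transform import Rotation as R
def grab(c):
    f=env.grab_frame(c); return f["frame"],f["intrinsics"],f["extrinsics"]
def proj(K,E,P):
    P=np.atleast_2d(P); p=(P-E[:3,3])@E[:3,:3]; q=p@K.T; return q[:,:2]/q[:,2:]
def ray(K,E,uv,z):
    d=E[:3,:3]@np.linalg.solve(K,[uv[0],uv[1],1.]); o=E[:3,3]; return o+d*(z-o[2])/d[2]
def fitpose(obs,x0,z0=0):
    """obs: list of (K,E,local xyz,uv); fits x,y,yaw deg"""
    loc=lambda p,l:R.from_euler('z',p[2],degrees=True).apply(l)+[p[0],p[1],z0]
    r=lambda p:np.concatenate([proj(K,E,loc(p,l))[0]-uv for K,E,l,uv in obs])
    s=least_squares(r,x0,loss='soft_l1',f_scale=2.); return s.x,r(s.x).reshape(-1,2)
def pp(c,t):
    return [(np.round(d["uv"],1).tolist(),round(d["confidence"],2)) for d in env.pinpoint(c,t)]
def go(x,y,z,yaw=None):
    """print tool-axes travel (mm) and twist from the present pose (tool down)"""
    s=env.state(); Rt=R.from_euler('xyz',s["ee_rot"],degrees=True); T=Rt.as_matrix()
    d=T.T@(np.array([x,y,z])-s["ee_pos"])
    tw=None
    if yaw is not None:
        tw=-((yaw-s["ee_rot"][2]+180)%360-180)
    print("travel mm",np.round(d,1),"twist deg",tw, "rad",None if tw is None else round(np.radians(tw),3),"at",np.round(s["ee_pos"],1),np.round(s["ee_rot"],1),"t",s["time_s"])
E
python3 - <<'E'
from lib import *
f,K,E=grab("top"); fs,Ks,Es=grab("scene")
# backboard top edge ends (front/face side), hand-picked in top view, plus bridge/lock
obs=[(K,E,[-122.5,-150,40],[234,184]),(K,E,[-127,-122,26],[230,194]),(K,E,[-80,108,26],[145,248]),
(Ks,Es,[-122.5,-150,40],[412,190]),(Ks,Es,[-127,-122,26],[414,185]),(Ks,Es,[-80,108,26],[436,144])]
a=ray(K,E,[234,184],40);b=ray(K,E,[145,248],26);print(a,b)
p,r=fitpose(obs,[600,400,45]);print(p,r.round(1))
for n,uv,z in [("bar top",(285,165),24),("bar end",(278,260),40),("hA",(307,137),30),("hB",(331,174),20),("r",(412,163),23),("r",(419,195),23),("r",(420,233),23)]: print(n,ray(K,E,uv,z).round())
for t in ["stop_bar","handle","mat","rail1"]:
  for c in("top","scene"):
    for i,d in enumerate(env.trace(c,t)):
        m=d["pixels"].astype(np.uint8); k,e=(K,E) if c=="top" else (Ks,Es)
        print(t,c,round(d["confidence"],2),cv2.minAreaRect(cv2.findNonZero(m)))
f,K,E=grab("wrist");s=env.state();Rt=R.from_euler('xyz',s["ee_rot"],degrees=True).as_matrix()
print(K,Rt.T@(E[:3,3]-s["ee_pos"]),Rt.T@E[:3,:3])
# handles zoom
a=cv2.resize(fs[200:260,325:415],None,fx=8,fy=8,interpolation=cv2.INTER_CUBIC); cv2.imwrite("pics/h.png",a[:,:,::-1])
E
```

```text
[557.73752363 156.11164516  40.        ] [397.09351918 358.75811979  26.        ]
[527.99190874 345.49326429  48.46225724] [[ 0.8 -0.5]
 [-0.9  0. ]
 [ 0.5  1.3]
 [ 1.  -2.4]
 [-1.5  0.8]
 [ 1.6  3.8]]
bar top [615.  36.  24.]
bar end [378.  39.  40.]
hA [689. -17.  30.]
hB [597. -81.  20.]
r [ 632. -287.   23.]
r [ 549. -303.   23.]
r [ 454. -304.   23.]
stop_bar top 0.64 ((284.3399963378906, 212.12001037597656), (10.889444351196289, 97.4393081665039), 8.130101203918457)
stop_bar top 0.58 ((435.69378662109375, 352.8132629394531), (110.42228698730469, 10.18690013885498), 30.31121063232422)
stop_bar top 0.27 ((233.3500213623047, 97.95000457763672), (67.040283203125, 11.067972183227539), 18.434947967529297)
stop_bar scene 0.7 ((211.0, 170.5), (15.0, 80.0), 90.0)
stop_bar scene 0.54 ((347.5, 224.0), (20.0, 21.0), 90.0)
stop_bar scene 0.53 ((411.5, 272.5), (37.0, 41.0), 90.0)
handle top 0.83 ((306.7115478515625, 136.5576934814453), (21.768892288208008, 29.809654235839844), 78.69007110595703)
handle top 0.54 ((328.8000183105469, 173.90000915527344), (21.0190372467041, 14.310833930969238),
[... 751 characters left out ...]
623047), 39.47246170043945)
rail1 scene 0.92 ((276.3382873535156, 262.25885009765625), (13.029094696044922, 111.48460388183594), 65.97349548339844)
rail1 scene 0.68 ((247.0345001220703, 221.58621215820312), (11.884501457214355, 99.90409088134766), 68.19859313964844)
rail1 scene 0.6 ((258.77880859375, 241.497314453125), (11.496356964111328, 105.81041717529297), 66.25050354003906)
[[276.29202614   0.         321.04174743]
 [  0.         276.29202614 198.14082555]
 [  0.           0.           1.        ]] [68.83960684 -0.19462266 19.60711391] [[-5.61985940e-04 -9.68992678e-01 -2.47088798e-01]
 [ 9.99999793e-01 -4.67517812e-04 -4.40993232e-04]
 [ 3.11800799e-04 -2.47088995e-01  9.68992741e-01]]
```

View pics/h.png

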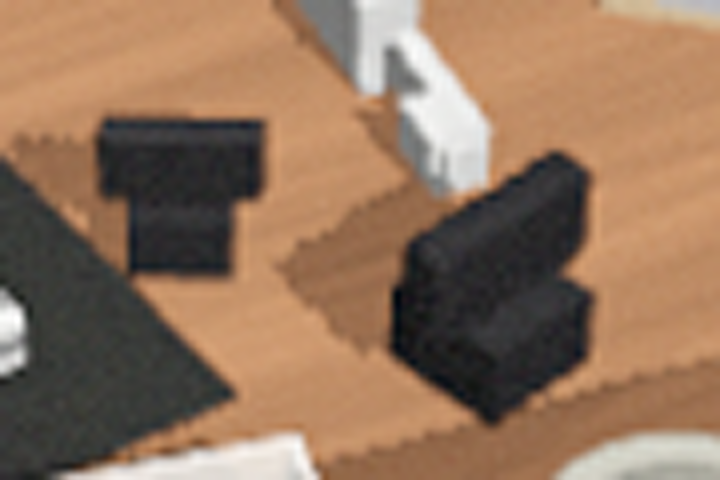

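```bash
cat > hfit.py <<'E'
from lib import *
def box(x,y,z0,z1): return [[a*x/2,b*y/2,z] for a in(-1,1) for b in(-1,1) for z in(z0,z1)]
HUB=np.array(box(36,36,0,24),float); WING=np.array(box(56,14,24,52),float)
def sil(K,E,p,S=4):
    m=np.zeros((400*S,640*S),np.uint8)
    for b in (HUB,WING):
        w=R.from_euler('z',p[2],degrees=True).apply(b*p[3])+[p[0],p[1],0]
        cv2.fillConvexPoly(m,cv2.convexHull((proj(K,E,w)*S+S/2-.5).astype(np.float32)).astype(np.int32),255)
    return cv2.resize(m,(640,400),interpolation=cv2.INTER_AREA)/255.
def hfit(views,x0,scales=(0.6,0.7,0.8,0.9,1.0,1.1,1.2,1.3)):
    from scipy.optimize import minimize
    out=[]
    for s in scales:
        best=None
        for yaw in range(0,180,30):
            c=lambda p:sum(np.abs(sil(K,E,[p[0],p[1],p[2],s])-m).sum() for K,E,m in views)
            r=minimize(c,[x0[0],x0[1],yaw],method='Nelder-Mead',options=dict(maxfev=70,initial_simplex=[[x0[0],x0[1],yaw],[x0[0]+12,x0[1],yaw],[x0[0],x0[1]+12,yaw],[x0[0],x0[1],yaw+15]]))
            if best is None or r.fun<best[0]: best=(r.fun,r.x.round(1))
        out.append((s,round(best[0],1),best[1]))
    return out
E
python3 - <<'E'
from hfit import *
V={}
for c in("top","scene"):
    f,K,E=grab(c); V[c]=(f,K,E)
for n,bx,x0 in [("A",{"top":(285,115,328,152),"scene":(368,213,405,256)},(680,-15)),("B",{"top":(316,158,344,188),"scene":(330,208,365,237)},(595,-80))]:
    vs=[]
    for c in V:
        f,K,E=V[c]; m=np.zeros((400,640)); x1,y1,x2,y2=bx[c]
        g=f[y1:y2,x1:x2].max(2)<62
        k,l,st,_=cv2.connectedComponentsWithStats(g.astype(np.uint8)); i=1+st[1:,4].argmax()
        m[y1:y2,x1:x2]=(l==i); print(n,c,m.sum(), st[i]+[x1,y1,0,0,0]); vs.append((K,E,m))
    for o in hfit(vs,x0): print(o)
E
```

```text
A top 482.0 [292 125  29  24 482]
A scene 545.0 [374 219  25  34 545]
(0.6, np.float64(752.2), array([701.6, -15.7,  75.7]))
(0.7, np.float64(655.9), array([693.4, -18. ,  77.8]))
(0.8, np.float64(547.9), array([692.7, -15.6,  77.6]))
(0.9, np.float64(438.4), array([693.8, -14.6,  84.2]))
(1.0, np.float64(314.2), array([696.6, -14.6, 103.2]))
(1.1, np.float64(177.7), array([694.9, -14. , 107.1]))
(1.2, np.float64(74.5), array([694.2, -14.2, 107.9]))
(1.3, np.float64(182.1), array([694. , -13.8, 109.9]))
B top 383.0 [320 158  24  30 383]
B scene 275.0 [337 215  20  19 275]
(0.6, np.float64(400.8), array([598.1, -77.2,  88.5]))
(0.7, np.float64(320.7), array([596.5, -76.9,  50.9]))
(0.8, np.float64(247.1), array([598.7, -78.2,  57.2]))
(0.9, np.float64(181.9), array([597.2, -77.5,  61.5]))
(1.0, np.float64(239.9), array([597.4, -79.6,  63.7]))
(1.1, np.float64(343.6), array([597.4, -81.4,  63.2]))
(1.2, np.float64(437.3), array([599.9, -84.1, 137.4]))
(1.3, np.float64(523.3), array([601.9, -83.6, -32.7]))
```

```bash
python3 -m handwheel '[{"gripper":100,"travel":[0.031,-0.0266,0.0016],"twist":0},{"gripper":100,"travel":[0.031,-0.0266,0.0016],"twist":0},{"gripper":100,"travel":[0.031,-0.0266,0.0016],"twist":0},{"gripper":100,"travel":[0.031,-0.0266,0.0016],"twist":0},{"gripper":100,"travel":[0.031,-0.0266,0.0016],"twist":0}]'
python3 -m handwheel '[{"gripper":100,"travel":[0.031,-0.0266,0.0016],"twist":0},{"gripper":100,"travel":[0.031,-0.0266,0.0016],"twist":0},{"gripper":100,"travel":[0.031,-0.0266,0.0016],"twist":0},{"gripper":100,"travel":[0.031,-0.0266,0.0016],"twist":0},{"gripper":100,"travel":[0.031,-0.0266,0.0016],"twist":0}]'
python3 -m handwheel '[{"gripper":100,"travel":[0.031,-0.0266,0.0016],"twist":0},{"gripper":100,"travel":[0.031,-0.0266,0.0016],"twist":0},{"gripper":100,"travel":[0.031,-0.0266,0.0016],"twist":0},{"gripper":100,"travel":[0.031,-0.0266,0.0016],"twist":0},{"gripper":100,"travel":[0.031,-0.0266,0.0016],"twist":0}]'
python3 -m handwheel '[{"gripper":100,"travel":[0.031,-0.0266,0.0016],"twist":0},{"gripper":100,"travel":[0,0,0],"twist":0.12},{"gripper":100,"travel":[0,0,0],"twist":0.12},{"gripper":100,"travel":[0,0,0],"twist":0},{"gripper":100,"travel":[0,0,0],"twist":0}]'
python3 - <<'E'
from lib import *
f,K,E=grab("wrist"); cv2.imwrite("pics/w1.png",f[:,:,::-1])
for t in ["stop_bar","handle","rail1","bridge","catch_tip","lock_seat"]: print(t,pp("wrist",t))
E
```

```text
time_s: 2.47
ee_pos: [261.2, -387.5, 396.8]
ee_rot: [180.0, -0.0, 14.4]
force: [1.6, 0.1, -0.1]
gripper_width: 91.1
time_s: 2.88
ee_pos: [378.0, -219.8, 389.0]
ee_rot: [180.0, -0.0, 14.5]
force: [0.5, 0.3, -0.2]
gripper_width: 91.1
time_s: 3.3
ee_pos: [495.0, -52.1, 380.9]
ee_rot: [180.0, -0.0, 14.5]
force: [0.0, -0.7, -0.0]
gripper_width: 91.2
time_s: 3.72
ee_pos: [517.6, -20.5, 379.1]
ee_rot: [180.0, 0.0, 0.9]
force: [-0.4, -0.1, 0.1]
gripper_width: 91.0
stop_bar [([279.9, 216.1], 0.71)]
handle [([316.3, 34.7], 0.6), ([549.8, 165.0], 0.34)]
rail1 [([555.4, 86.1], 0.83), ([551.2, 161.9], 0.72)]
bridge [([169.8, 149.3], 0.73)]
catch_tip [([165.8, 171.3], 0.68)]
lock_seat []
```

View pics/w1.png

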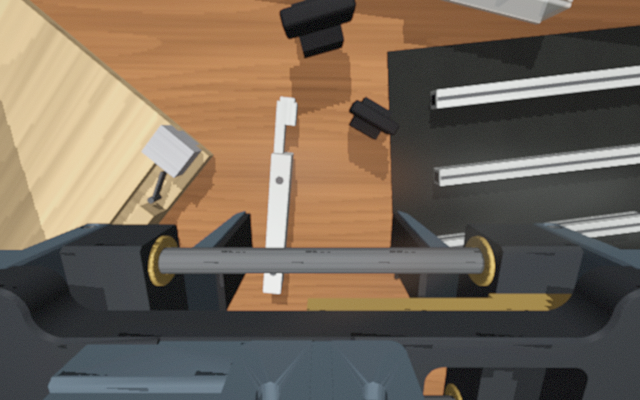

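The wrist view shows the bar with its head at (286,110) and its body running to (272,290), standing upright. Handle A is at (318,20), handle B at (374,116), and the bridge at (172,150). Next I'll measure both handles and the bar.

Run:
```python
from hfit import *
f,K,E=grab("wrist"); fs,Ks,Es=grab("scene")
def mk(f,b,th=62):
    m=np.zeros((400,640)); x1,y1,x2,y2=b
    k,l,st,_=cv2.connectedComponentsWithStats((f[y1:y2,x1:x2].max(2)<th).astype(np.uint8)); i=1+st[1:,4].argmax(); m[y1:y2,x1:x2]=l==i; print(st[i]+[x1,y1,0,0,0]); return m
mB=mk(f,(340,85,402,145)); mB[:,386:]*=1
for nm,b,bs,x0 in [("B",(340,85,402,145),(330,208,365,237),(597,-78)),("A",(270,1,365,65),(368,213,405,256),(694,-14))]:
    vs=[(K,E,mk(f,b)),(Ks,Es,mk(fs,bs))]
    for o in hfit(vs,x0,(0.75,0.8,.85,.9,.95,1.,1.05) if nm=="B" else (1.,1.1,1.2,1.25)): print(nm,o)
# bar top face: bright pixels
g=np.zeros((400,640),np.uint8); g[90:245,262:300]=(f[90:245,262:300].min(2)>150)*255
print(cv2.minAreaRect(cv2.findNonZero(g)))
a=cv2.resize(f[85:300,250:410],None,fx=3.7,fy=2.7,interpolation=cv2.INTER_CUBIC) ; cv2.imwrite("pics/w1z.png",a[:,:,::-1])
```

```text
[ 349   85   53   60 1861]
[ 349   85   53   60 1861]
[337 215  20  19 275]
B (0.75, np.float64(1151.6), array([599.2, -79.7,  57.3]))
B (0.8, np.float64(1032.5), array([598.7, -79.4,  58.7]))
B (0.85, np.float64(919.1), array([598.6, -78.7,  63.5]))
B (0.9, np.float64(792.5), array([597.8, -78. ,  62.5]))
B (0.95, np.float64(755.4), array([597.8, -78.1,  63.4]))
B (1.0, np.float64(787.2), array([597.5, -79.1,  64.5]))
B (1.05, np.float64(855.6), array([598. , -80.6,  62.7]))
[ 279    1   75   57 2896]
[374 219  25  34 549]
A (1.0, np.float64(1023.2), array([695.8, -13.3,  98.1]))
A (1.1, np.float64(581.5), array([693.7, -13.4, 100.2]))
A (1.2, np.float64(238.5), array([694.3, -13.6, 105.8]))
A (1.25, np.float64(231.1), array([694.8, -13.6, 107.5]))
((279.4126892089844, 170.7057342529297), (21.256196975708008, 148.50758361816406), 4.87389612197876)
```

View pics/w1z.png

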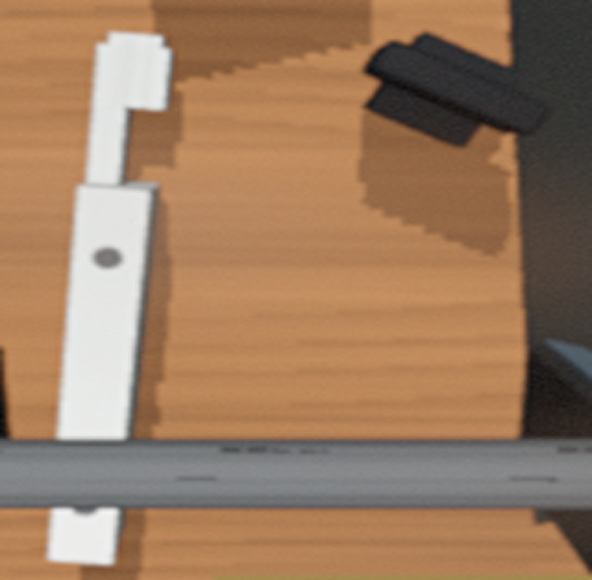

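```bash
python3 -m handwheel '[{"gripper":100,"travel":[0.007,-0.034,-0.0135],"twist":0},{"gripper":100,"travel":[0.007,-0.034,-0.0135],"twist":0},{"gripper":100,"travel":[0.007,-0.034,-0.0135],"twist":0},{"gripper":100,"travel":[0.007,-0.034,-0.0135],"twist":0},{"gripper":100,"travel":[0.007,-0.034,-0.0135],"twist":0}]' >/dev/null
python3 -m handwheel '[{"gripper":100,"travel":[0.007,-0.034,-0.0135],"twist":0},{"gripper":100,"travel":[0,0,0],"twist":-0.12},{"gripper":100,"travel":[0,0,0],"twist":-0.12},{"gripper":100,"travel":[0,0,0],"twist":-0.12},{"gripper":100,"travel":[0,0,0],"twist":-0.12}]' >/dev/null
python3 -m handwheel '[{"gripper":100,"travel":[0,0,0],"twist":-0.12},{"gripper":100,"travel":[0,0,0],"twist":-0.12},{"gripper":100,"travel":[0,0,0],"twist":-0.12},{"gripper":100,"travel":[0,0,0],"twist":-0.12},{"gripper":100,"travel":[0,0,0],"twist":-0.12}]' >/dev/null
python3 -m handwheel '[{"gripper":100,"travel":[0,0,0],"twist":-0.12},{"gripper":100,"travel":[0,0,0],"twist":-0.12},{"gripper":100,"travel":[0,0,0],"twist":-0.12},{"gripper":100,"travel":[0,0,0],"twist":-0.12},{"gripper":100,"travel":[0,0,0],"twist":-0.12}]' >/dev/null
python3 -m handwheel '[{"gripper":100,"travel":[0,0,0],"twist":-0.12},{"gripper":100,"travel":[0,0,0],"twist":-0.12},{"gripper":100,"travel":[0,0,0],"twist":-0.12},{"gripper":100,"travel":[0,0,0],"twist":-0.12},{"gripper":100,"travel":[0,0,0],"twist":-0.12}]'
python3 -m handwheel '[{"gripper":100,"travel":[0,0,0],"twist":-0.12},{"gripper":100,"travel":[0,0,0],"twist":0},{"gripper":100,"travel":[0,0,0],"twist":0}]'
python3 - <<'E'
from lib import *
f,K,E=grab("wrist"); cv2.imwrite("pics/w2.png",f[:,:,::-1]); np.savez("w2.npz",f=f,K=K,E=E)
for t in ["bridge","catch_tip","lock_seat","groove","stand","catch"]: print(t,pp("wrist",t))
p=[528,345.5,48.5]
for l in [[-122.5,-150,40],[-127,-122,26],[-80,108,26],[-122.5,0,6]]:
    w=R.from_euler('z',p[2],degrees=True).apply(l)+[p[0],p[1],0]; print(l,proj(K,E,w).round(1))
print(env.state()["qpos"].round(1))
# handle B scene-only
from hfit import *
fs,Ks,Es=grab("scene"); m=np.zeros((400,640)); m[208:237,330:365]=fs[208:237,330:365].max(2)<62
x=cv2.connectedComponentsWithStats(m.astype(np.uint8)); m=(x[1]==1+x[2][1:,4].argmax())*1.
for o in hfit([(Ks,Es,m)],(597,-79),(.75,.8,.85,.9,.95,1.,1.05)): print(o)
E
```

```text
time_s: 6.25
ee_pos: [557.0, 183.8, 460.0]
ee_rot: [-180.0, -0.0, 131.7]
force: [0.5, 0.1, -0.5]
gripper_width: 90.9
time_s: 6.5
ee_pos: [557.0, 183.9, 460.1]
ee_rot: [-180.0, 0.0, 138.1]
force: [1.4, 0.3, -0.4]
gripper_width: 91.2
bridge [([308.0, 191.1], 0.59)]
catch_tip [([305.9, 167.0], 0.57)]
lock_seat []
groove [([306.3, 82.9], 0.9), ([308.1, 168.2], 0.37)]
stand []Traceback (most recent call last):
  File "<stdin>", line 3, in <module>
  File "lib.py", line 17, in pp
    return [(np.round(d["uv"],1).tolist(),round(d["confidence"],2)) for d in env.pinpoint(c,t)]
                                                                             ~~~~~~~~~~~~^^^^^
ValueError: it knows: backboard, bridge, catch_tip, groove, handle, lock_seat, mat, rail, rail1, rail2, rail3, screwdriver, stand, stop_bar, tape_roll, terminal_tray
```

View pics/w2.png

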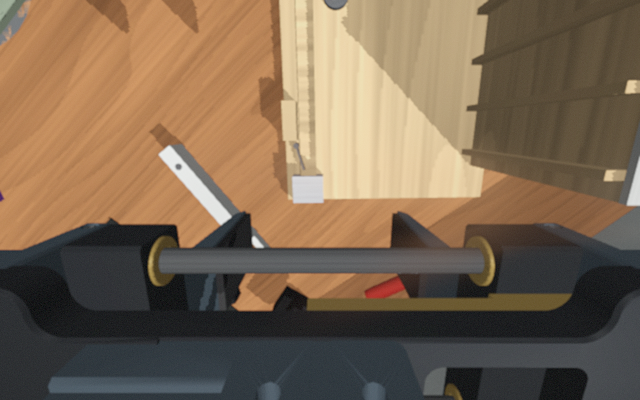

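Run:
```python
from lib import *
d=np.load("w2.npz");f,K,E=d["f"],d["K"],d["E"]
f2,K2,E2=grab("top"); f3,K3,E3=grab("scene")
obs=[(K2,E2,[-122.5,-150,40],[234,184]),(K2,E2,[-127,-122,26],[230,194]),(K2,E2,[-80,108,26],[145,248]),
(K3,E3,[-122.5,-150,40],[412,190]),(K,E,[-122.5,-150,40],[308,190.5]),(K,E,[-127,-122,26],[305.9,167.0]),(K,E,[-122.5,0,6],[306.3,82.9])]
p,r=fitpose(obs,[528,345,48.5]);print(p,r.round(1).tolist())
S=3;im=cv2.resize(f[0:210,265:490],None,fx=S,fy=S,interpolation=cv2.INTER_CUBIC)[:,:,::-1].copy()
def L(a,b,c):
    w=R.from_euler('z',p[2],degrees=True).apply([a,b])+[p[0],p[1],0]; q=((proj(K,E,w)-[265,0]+.5)*S-.5).round().astype(int); cv2.line(im,tuple(q[0].tolist()),tuple(q[1].tolist()),c,1)
L([-110,-130,18],[-110,130,18],(0,0,255));L([-135,-130,18],[-135,130,18],(0,0,255))
for a,b in [((-135,-170,40),(-110,-170,40)),((-135,-130,40),(-110,-130,40))]: L(a,b,(255,0,0))
for y in(-78,-25): L([-150,y,46],[-135,y,46],(0,255,0))
for y in(-99,-37,25): L([110,y,18],[110,y,240],(255,0,255)); 
L([110,-103,240],[110,-95,240],(255,0,255));L([110,-41,240],[110,-33,240],(255,0,255))
cv2.imwrite("pics/w2z.png",im)
print(env.state()["qpos"].round(1))
from hfit import *
m=np.zeros((400,640)); m[208:237,330:365]=f3[208:237,330:365].max(2)<62
x=cv2.connectedComponentsWithStats(m.astype(np.uint8)); m=(x[1]==1+x[2][1:,4].argmax())*1.
for o in hfit([(K3,E3,m)],(597,-79),(.75,.8,.85,.9,.95,1.,1.05)): print(o)
```

```text
[527.4708028  347.36858922  48.20696069] [[0.0, 0.0], [-1.7, 0.5], [-0.6, 1.4], [1.2, -2.8], [-0.4, -1.0], [-1.1, 2.4], [0.9, 1.9]]
[ 17.2  17.8  82.5  -0.   79.8 -31.1]
(0.75, np.float64(74.1), array([597.9, -77.8,  51.8]))
(0.8, np.float64(63.5), array([598. , -77.9,  53.7]))
(0.85, np.float64(50.9), array([593.9, -76.2,  63.1]))
(0.9, np.float64(39.4), array([596.6, -77.3,  62.8]))
(0.95, np.float64(65.5), array([596.7, -77.6,  63.5]))
(1.0, np.float64(102.8), array([596.6, -77.1,  62.2]))
(1.05, np.float64(135.6), array([594.9, -75.9, 151.8]))
```

View pics/w2z.png

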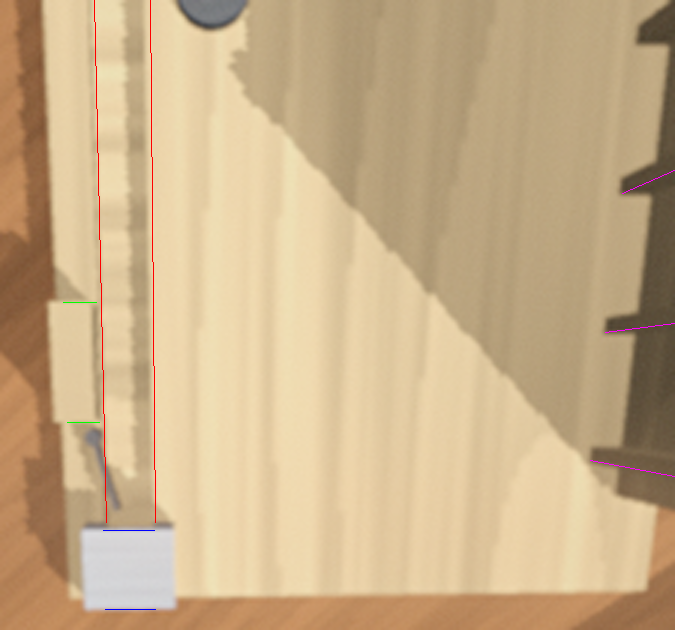

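```bash
python3 -m handwheel '[{"gripper":100,"travel":[-0.0333,-0.005,0.0122],"twist":0},{"gripper":100,"travel":[-0.0333,-0.005,0.0122],"twist":0},{"gripper":100,"travel":[-0.0333,-0.005,0.0122],"twist":0},{"gripper":100,"travel":[-0.0333,-0.005,0.0122],"twist":0},{"gripper":100,"travel":[-0.0333,-0.005,0.0122],"twist":0}]' >/dev/null
python3 -m handwheel '[{"gripper":100,"travel":[-0.0333,-0.005,0.0122],"twist":0},{"gripper":100,"travel":[-0.0333,-0.005,0.0122],"twist":0},{"gripper":100,"travel":[-0.0333,-0.005,0.0122],"twist":0},{"gripper":100,"travel":[-0.0333,-0.005,0.0122],"twist":0},{"gripper":100,"travel":[0,0,0],"twist":-0.11}]' >/dev/null
python3 -m handwheel '[{"gripper":100,"travel":[0,0,0],"twist":-0.11},{"gripper":100,"travel":[0,0,0],"twist":-0.11},{"gripper":100,"travel":[0,0,0],"twist":-0.11},{"gripper":100,"travel":[0,0,0],"twist":-0.11},{"gripper":100,"travel":[0,0,0],"twist":-0.11}]' >/dev/null
python3 -m handwheel '[{"gripper":100,"travel":[0,0,0],"twist":0},{"gripper":100,"travel":[0,0,0],"twist":0}]'
cat > hov.py <<'E'
from hfit import *
def ov(im,K,E,p,off,S,c):
    for b in(HUB,WING):
        w=R.from_euler('z',p[2],degrees=True).apply(b*p[3])+[p[0],p[1],0]
        q=((proj(K,E,w)-off+.5)*S-.5)
        for i in range(8):
            for j in range(i):
                if bin(i^j).count('1')==1: cv2.line(im,tuple(q[i].round().astype(int).tolist()),tuple(q[j].round().astype(int).tolist()),c,1)
E
python3 - <<'E'
from hov import *
f,K,E=grab("wrist"); np.savez("w3.npz",f=f,K=K,E=E)
pa=proj(K,E,[694,-14,30])[0];pb=proj(K,E,[597,-78,25])[0];print(pa,pb)
ims=[]
for n,p in(("A",pa),("B",pb)):
    u,v=np.clip(p-[45,40],0,[549,319]).astype(int)
    sub=f[v:v+80,u:u+90]
    m=np.zeros((400,640));x=cv2.connectedComponentsWithStats((sub.max(2)<62).astype(np.uint8)); m[v:v+80,u:u+90]=(x[1]==1+x[2][1:,4].argmax())
    o=hfit([(K,E,m)],(694,-14) if n=="A" else (597,-78),(.8,.9,1.,1.1,1.2,1.3)); print(n,m.sum(),o)
    b=min(o,key=lambda t:t[1]); im=cv2.resize(sub,None,fx=4.4,fy=4.4,interpolation=cv2.INTER_CUBIC)[:,:,::-1].copy()
    ov(im,K,E,[*b[2],1.0],np.array([u,v]),4.4,(0,255,0)); ims.append(im)
cv2.imwrite("pics/w3.png",np.hstack(ims))
E
```

```text
time_s: 8.32
ee_pos: [750.6, -49.2, 350.2]
ee_rot: [-180.0, -0.0, 175.9]
force: [-0.6, -0.3, 0.4]
gripper_width: 91.1
[350.18874175 138.29083137] [281.17564003  43.84730403]
A 1003.0 [(0.8, np.float64(602.8), array([682.1, -16.6,  96.1])), (0.9, np.float64(733.1), array([684.8, -12.6,  88.3])), (1.0, np.float64(862.4), array([686.3, -11.1,  91.4])), (1.1, np.float64(1008.2), array([686.6,  -9. ,  90.2])), (1.2, np.float64(1329.1), array([687.5, -12.4,  90.5])), (1.3, np.float64(1734.4), array([692.2, -16.8,  99.1]))]
B 3628.0 [(0.8, np.float64(2246.3), array([594. , -79. ,  67.5])), (0.9, np.float64(1898.0), array([597.3, -77.4,  62.9])), (1.0, np.float64(1671.4), array([595.3, -86.9,  75. ])), (1.1, np.float64(1529.8), array([598.4, -83.8,  72.5])), (1.2, np.float64(1605.8), array([600.4, -84.5,  62.4])), (1.3, np.float64(1653.1), array([596.8, -98.4, 170.8]))]
```

View pics/w3.png

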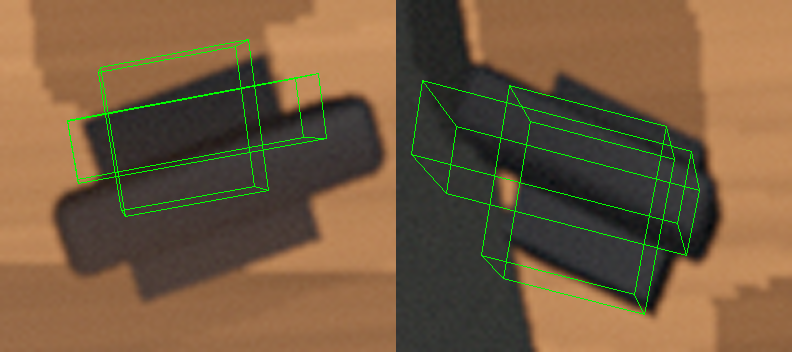

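Run:
```python
from hov import *
from scipy.optimize import minimize
d=np.load("w3.npz");f,K,E=d["f"],d["K"],d["E"]
rb=f[:,:,0].astype(int)-f[:,:,2]
Y,X=np.mgrid[0:400,0:640]
ims=[]
for n,(u,v),x0 in(("A",(305,98),(694,-14,106)),("B",(236,3),(597,-78,63))):
    W=((X>=u)&(X<u+90)&(Y>=v)&(Y<v+80))*1.
    if n=="B":  # ignore mat side (crop coordinates /4.4; crop began at 396)
        xc=(X-u)*4.4;yc=(Y-v)*4.4; W*=(xc>75+yc*(60/350.)+25)
    else: W*=((Y-v)*4.4<350)
    m=(rb<25)*1.
    best=None
    for s in np.arange(.75,1.36,.05):
        c=lambda p:(W*np.abs(sil(K,E,[p[0],p[1],p[2],s])-m)).sum()
        r=min((minimize(c,[x0[0]+a,x0[1],x0[2]],method='Nelder-Mead',options=dict(maxfev=120,initial_simplex=np.array(x0)+[[a,0,0],[12,0,0],[0,12,0],[0,0,10]])) for a in(-8,0)),key=lambda r:r.fun)
        print(n,round(s,2),round(r.fun,1),r.x.round(1))
        if best is None or r.fun<best[0]: best=(r.fun,[*r.x,s])
    im=cv2.resize(f[v:v+80,u:u+90],None,fx=4.4,fy=4.4,interpolation=cv2.INTER_CUBIC)[:,:,::-1].copy()
    ov(im,K,E,best[1],np.array([u,v]),4.4,(0,255,0)); ims.append(im)
cv2.imwrite("pics/w3b.png",np.hstack(ims))
```

```text
A 0.75 1454.4 [694.6  -1.8 119.3]
A 0.8 1338.3 [694.4  -4.  116.2]
A 0.85 1210.0 [696.1  -5.5 112.8]
A 0.9 1069.6 [693.5  -6.7 107.8]
A 0.95 918.1 [694.4  -7.7 108.8]
A 1.0 760.7 [694.3  -8.7 106.8]
A 1.05 601.1 [694.1  -9.7 106.1]
A 1.1 429.6 [694.2 -10.8 105.3]
A 1.15 270.8 [694.2 -12.4 105.3]
A 1.2 138.4 [694.1 -13.2 105.4]
A 1.25 191.1 [694.2 -13.5 105.6]
A 1.3 423.8 [694.6 -14.1 103.4]
A 1.35 619.0 [694.7 -10.4 103.6]
B 0.75 403.0 [595.9 -72.9  62.8]
B 0.8 280.7 [596.8 -74.1  62.5]
B 0.85 171.5 [597.1 -75.   61.6]
B 0.9 90.9 [597.3 -76.1  62.9]
B 0.95 49.9 [597.3 -77.1  62.4]
B 1.0 113.2 [597.7 -78.6  62.6]
B 1.05 191.3 [597.7 -80.4  67.3]
B 1.1 242.6 [598.8 -83.1  72.9]
B 1.15 294.3 [599.4 -84.7  73.6]
B 1.2 344.1 [600.  -86.5  73.6]
B 1.25 389.1 [601.  -87.9  73.8]
B 1.3 435.4 [602.1 -89.6  74.6]
B 1.35 462.0 [602.6 -90.9  73.6]
```

View pics/w3b.png

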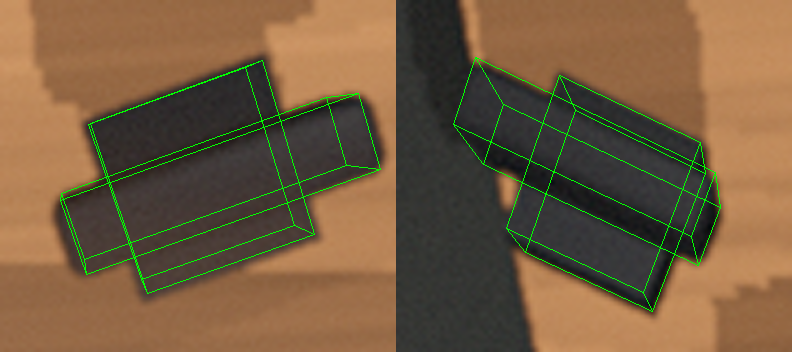

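Both wireframes lie on the outlines. A fits at scale about 1.22, so it is too big. B fits at 0.95 to 1.0 (its wing ends are rounded), so B at world (597,-77.5), yaw 62.5, is the handle. Now the stop bar's pose.

Run:
```python
from lib import *
f,K,E0=grab("wrist"); s=env.state()
T=np.eye(4);T[:3,:3]=R.from_euler('xyz',s["ee_rot"],degrees=True).as_matrix();T[:3,3]=s["ee_pos"]
C=np.linalg.inv(T)@E0; np.save("C.npy",C)
T=np.eye(4);T[:3,:3]=R.from_euler('xyz',[180,0,.9],degrees=True).as_matrix();T[:3,3]=[517.6,-20.5,379.1]
E=T@C
obs=[(K,E,[11,-90,40],[271.1,153.9]),(K,E,[-11,-90,40],[291.1,154.6]),(K,E,[11,90,40],[263,292.4]),(K,E,[-11,90,40],[280.5,294.3])]
p,r=fitpose(obs,[500,40,90]);print(p,r.round(1).tolist())
f2,K2,E2=grab("top"); f3,K3,E3=grab("scene")
ex=lambda K,E,L:proj(K,E,R.from_euler('z',p[2],degrees=True).apply(L)+[p[0],p[1],0]).round(1).tolist()
L=[[11,-154,24],[-11,-154,24],[11,-90,40],[-11,-90,40],[11,90,40],[-11,90,40]]
print(ex(K2,E2,L)); print(ex(K3,E3,L))
im=[]
for f,k,e,(u,v,w,h) in((f2,K2,E2,(262,155,45,112)),(f3,K3,E3,(338,158,56,70))):
    S=590/h; a=cv2.resize(f[v:v+h,u:u+w],None,fx=S,fy=S,interpolation=cv2.INTER_CUBIC)[:,:,::-1].copy()
    for q in ex(k,e,L): cv2.circle(a,tuple(((np.array(q)-[u,v]+.5)*S-.5).round().astype(int).tolist()),3,(0,0,255),1)
    im.append(a[:590])
hh=min(i.shape[0] for i in im); cv2.imwrite("pics/bar.png",np.hstack([i[:hh] for i in im]))
go(p[0],p[1],300,p[2]+90)
```

```text
[467.12372555  33.84101325  84.96410073] [[0.3, -0.2], [-0.5, 1.1], [0.4, -0.4], [-0.3, -0.8]]
[[286.9, 162.5], [295.5, 163.6], [282.9, 185.6], [291.8, 186.7], [272.3, 259.5], [281.6, 260.6]]
[[386.8, 216.5], [379.4, 218.4], [377.0, 198.6], [369.8, 200.3], [352.1, 165.4], [345.4, 166.9]]
travel mm [288.6  63.   50.3] twist deg 1.0144312135609823 rad 0.018 at [750.6 -49.2 350.3] [-180.   -0.  176.] t 8.5167
```

View pics/bar.png

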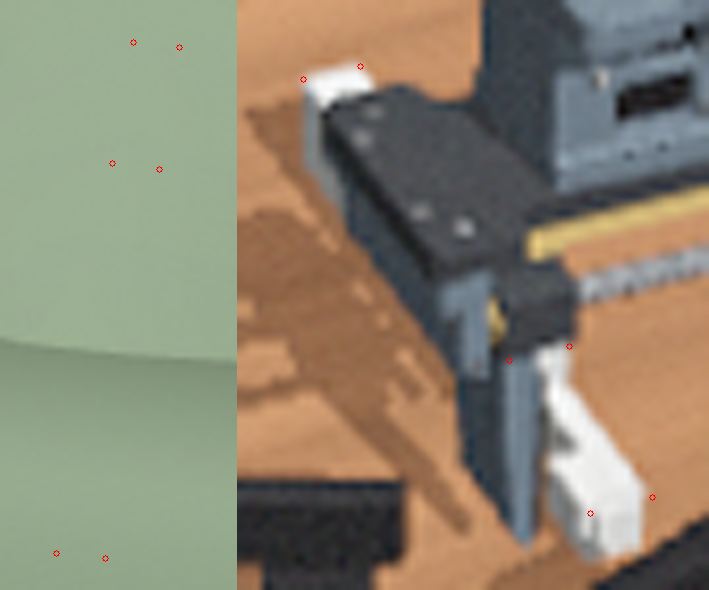

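```bash
python3 -m handwheel '[{"gripper":70,"travel":[0.0364,0.0079,0.006],"twist":0.018},{"gripper":70,"travel":[0.0364,0.0079,0.006],"twist":0},{"gripper":70,"travel":[0.0364,0.0079,0.006],"twist":0},{"gripper":70,"travel":[0.0364,0.0079,0.006],"twist":0}]' >/dev/null
python3 -m handwheel '[{"gripper":70,"travel":[0.0364,0.0079,0.006],"twist":0},{"gripper":70,"travel":[0.0364,0.0079,0.006],"twist":0},{"gripper":70,"travel":[0.0364,0.0079,0.006],"twist":0},{"gripper":70,"travel":[0.0364,0.0079,0.006],"twist":0},{"gripper":70,"travel":[0,0,0],"twist":0}]'
python3 -c "
from lib import *
go(463,34,209,175)"
```

```text
time_s: 9.27
ee_pos: [458.1, 39.3, 300.2]
ee_rot: [-179.9, -0.7, 175.0]
force: [-0.8, -0.3, -0.6]
gripper_width: 63.8
travel mm [-6.5 -4.7 91.2] twist deg 0.049159993263970136 rad 0.001 at [458.1  39.3 300.2] [-179.9   -0.7  175. ] t 9.2667
```

```bash
python3 -m handwheel '[{"gripper":50,"travel":[-0.006,-0.005,0.030],"twist":0},{"gripper":50,"travel":[0,0,0.030],"twist":0},{"gripper":50,"travel":[0,0,0.031],"twist":0},{"gripper":50,"travel":[0,0,0],"twist":0}]'
python3 -m handwheel '[{"gripper":0,"travel":[0,0,0],"twist":0},{"gripper":0,"travel":[0,0,0],"twist":0},{"gripper":0,"travel":[0,0,0],"twist":0},{"gripper":0,"travel":[0,0,0],"twist":0},{"gripper":0,"travel":[0,0,0],"twist":0}]' 50
python3 -c "
from lib import *
p=[527.5,347.4,48.2]
print(R.from_euler('z',p[2],degrees=True).apply([-122.5,74,0])+[p[0],p[1],0])
go(*(R.from_euler('z',p[2],degrees=True).apply([-122.5,74,0])+[p[0],p[1],300]),p[2]+90)"
```

```text
time_s: 9.6
ee_pos: [469.5, 32.7, 207.4]
ee_rot: [-179.9, -0.5, 175.0]
force: [0.8, -0.2, -0.2]
gripper_width: 45.7
time_s: 10.02
ee_pos: [472.1, 32.9, 213.0]
ee_rot: [180.0, 0.2, 175.0]
force: [0.6, 0.6, 6.3]
gripper_width: 21.6
[390.68454842 305.40259284   0.        ]
travel mm [104.4 264.4 -87.3] twist deg 36.8143251599615 rad 0.643 at [472.1  32.9 213. ] [180.    0.2 175. ] t 10.0167
```

```bash
python3 -m handwheel '[{"gripper":40,"travel":[0,0,0],"twist":0},{"gripper":40,"travel":[0,0,0],"twist":0},{"gripper":40,"travel":[0,0,0],"twist":0},{"gripper":40,"travel":[0,0,0],"twist":0},{"gripper":40,"travel":[0,0,0],"twist":0}]'
python3 -m handwheel '[{"gripper":40,"travel":[0,0,0],"twist":0},{"gripper":40,"travel":[0,0,0],"twist":0}]'
```

```text
time_s: 10.43
ee_pos: [471.2, 32.8, 211.2]
ee_rot: [-180.0, -0.0, 175.0]
force: [0.2, 0.1, -0.9]
gripper_width: 36.4
time_s: 10.6
ee_pos: [471.3, 32.8, 211.2]
ee_rot: [-180.0, -0.0, 175.0]
force: [-0.0, -0.4, 0.2]
gripper_width: 36.3
```

```bash
python3 -m handwheel '[{"gripper":40,"travel":[0.008,0.001,0],"twist":0},{"gripper":0,"travel":[0,0,0],"twist":0},{"gripper":0,"travel":[0,0,0],"twist":0},{"gripper":0,"travel":[0,0,0],"twist":0},{"gripper":0,"travel":[0,0,0],"twist":0}]' 50
python3 -m handwheel '[{"gripper":0,"travel":[0,0,-0.02],"twist":0},{"gripper":0,"travel":[0,0,-0.035],"twist":0},{"gripper":0,"travel":[0,0,-0.035],"twist":0},{"gripper":0,"travel":[0.012,0.033,0],"twist":0},{"gripper":0,"travel":[0.012,0.033,0],"twist":0}]'
python3 -m handwheel '[{"gripper":0,"travel":[0.012,0.033,0],"twist":0},{"gripper":0,"travel":[0.012,0.033,0],"twist":0},{"gripper":0,"travel":[0.012,0.033,0],"twist":0},{"gripper":0,"travel":[0.012,0.033,0],"twist":0},{"gripper":0,"travel":[0.012,0.033,0],"twist":0}]' >/dev/null
python3 -m handwheel '[{"gripper":0,"travel":[0.012,0.033,0],"twist":0},{"gripper":0,"travel":[0,0,0],"twist":0.107},{"gripper":0,"travel":[0,0,0],"twist":0.107},{"gripper":0,"travel":[0,0,0],"twist":0.107}]' >/dev/null
python3 -m handwheel '[{"gripper":0,"travel":[0,0,0],"twist":0.107},{"gripper":0,"travel":[0,0,0],"twist":0.107},{"gripper":0,"travel":[0,0,0],"twist":0.107},{"gripper":0,"travel":[0,0,0],"twist":0},{"gripper":0,"travel":[0,0,0],"twist":0}]'
python3 - <<'E'
from lib import *
p=[527.5,347.4,48.2]
go(*(R.from_euler('z',p[2],degrees=True).apply([-122.5,74,0])+[p[0],p[1],222]),p[2]+90)
f,K,E=grab("wrist");print(pp("wrist","stop_bar"),pp("wrist","lock_seat")); cv2.imwrite("pics/w4.png",f[:,:,::-1])
E
```

```text
time_s: 11.02
ee_pos: [463.3, 34.5, 211.3]
ee_rot: [-180.0, -0.0, 175.0]
force: [-0.9, -0.9, 0.7]
gripper_width: 21.8
time_s: 11.43
ee_pos: [446.0, 102.2, 303.3]
ee_rot: [179.9, 0.3, 174.8]
force: [0.4, -0.6, -4.6]
gripper_width: 21.8
time_s: 12.6
ee_pos: [390.5, 305.7, 300.8]
ee_rot: [-179.9, -0.0, 138.4]
force: [0.2, -0.0, -4.0]
gripper_width: 22.0
travel mm [-0.3 -0.1 78.8] twist deg 0.19733524509118183 rad 0.003 at [390.5 305.7 300.8] [-179.9   -0.   138.4] t 12.6
[([321.7, 229.9], 0.86)] [([362.5, 170.1], 0.82)]
```

View pics/w4.png

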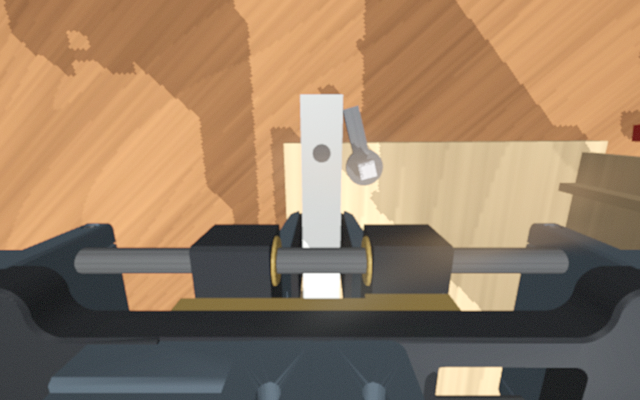

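Run:
```python
from lib import *
f,K,E=grab("wrist")
p=[527.5,347.4,48.2]; inv=lambda w:R.from_euler('z',-p[2],degrees=True).apply(np.array(w)-[p[0],p[1],0]).round(1)
print("shaft",inv(ray(K,E,[366.5,169],46)),"dog tip z34",inv(ray(K,E,[352,110],34)))
for uv in [(301.5,96),(343,96)]: print("bar tail corner",inv(ray(K,E,uv,129)))
print("deck end left",inv(ray(K,E,[284,143],18)),inv(ray(K,E,[606,141],18)))
cr=f[95:190,330:390]; cv2.imwrite("pics/lock.png",cv2.resize(cr,None,fx=6,fy=6,interpolation=cv2.INTER_CUBIC)[:,:,::-1])
```

```text
shaft [-83.8 109.9  46. ] dog tip z34 [-96.4 158.8  34. ]
bar tail corner [-133.   160.1  129. ]
bar tail corner [-111.4  160.1  129. ]
deck end left [-157.5  130.2   18. ] [143.5 132.5  18. ]
```

View pics/lock.png

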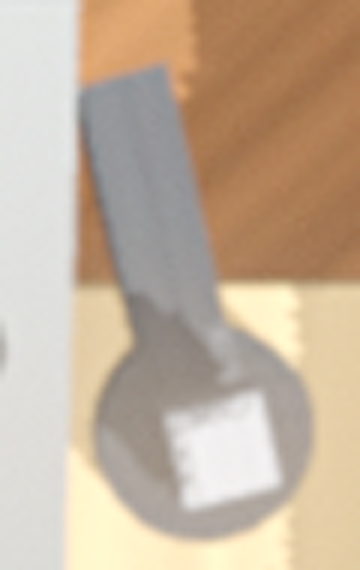

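Run:
```python
from lib import *
f,K,E4=grab("wrist"); d=np.load("w2.npz");E2=d["E"]
c=lambda x,y:[(x+.5)/3-.5+265,(y+.5)/3-.5]
o2=[(K,E2,[-135,-25,46],c(97,302)),(K,E2,[-135,-78,46],c(102,422)),(K,E2,[-122.5,-170,40],c(129,609)),(K,E2,[-122.5,-130,40],c(129,527)),(K,E2,[110,-41,18],c(604,332)),(K,E2,[110,-37,18],c(605,325)),(K,E2,[110,-99,18],c(591,455))]
o4=[(K,E4,[-80,108,46],[367.5,170])]
for n,o in(("w2",o2),("w4+w2",o2+o4*3)):
    p,r=fitpose(o,[527.5,347.4,48.2]);print(n,p.round(2),r.round(1).tolist())
p,_=fitpose(o2,[527.5,347.4,48.2])
q=lambda l:R.from_euler('z',p[2],degrees=True).apply(l)+[p[0],p[1],0]
print("lock in w2",proj(K,E2,q([-80,108,30])),"seen x ~",c(212,0)[0]); print("lock in w4",proj(K,E4,q([-80,108,46])), "deck end",proj(K,E4,q([[-157.5,130,18],[143.5,130,18]])).round(1).tolist())
```

```text
w2 [525.65 347.94  48.85] [[-0.6, -0.3], [-0.9, -0.3], [0.9, -0.4], [0.2, 0.6], [0.2, 0.6], [0.1, 0.1], [0.1, -0.2]]
w4+w2 [525.22 347.77  48.96] [[-0.8, -0.3], [-1.0, -0.2], [0.9, -0.3], [0.1, 0.7], [-0.0, 0.3], [-0.0, -0.2], [-0.0, -0.5], [0.2, 0.1], [0.2, 0.1], [0.2, 0.1]]
lock in w2 [[336.47264915  -8.55002521]] seen x ~ 335.3333333333333
lock in w4 [[368.43077304 170.20110986]] deck end [[281.5, 143.2], [603.6, 140.0]]
```

```bash
cat >> lib.py <<'E'
P=[525.3,347.8,48.95]
def sw(x,y,z): return R.from_euler('z',P[2],degrees=True).apply([x,y,z])+[P[0],P[1],0]
def ws(w): return R.from_euler('z',-P[2],degrees=True).apply(np.array(w)-[P[0],P[1],0])
E
python3 -c "
from lib import *
go(*sw(-122.5,74,245),P[2]+90)"
```

```text
travel mm [ 0.  -2.4 56.2] twist deg -0.6546253880647726 rad -0.011 at [390.7 305.8 301.2] [-180.     0.   138.3] t 12.85
```

```bash
python3 -m handwheel '[{"gripper":0,"travel":[0,-0.0024,0.02],"twist":-0.011},{"gripper":0,"travel":[0,0,0.02],"twist":0},{"gripper":0,"travel":[0,0,0.016],"twist":0},{"gripper":0,"travel":[0,0,0],"twist":0},{"gripper":0,"travel":[0,0,0],"twist":0}]'
python3 -c "
from lib import *
go(*sw(-122.5,74,217),P[2]+90)"
```

```text
time_s: 13.27
ee_pos: [389.0, 304.0, 244.9]
ee_rot: [-179.9, -0.0, 138.9]
force: [-0.4, 0.4, -2.8]
gripper_width: 21.4
travel mm [-0.   0.1 27.9] twist deg -0.05472832995610588 rad -0.001 at [389.  304.  244.9] [-179.9   -0.   138.9] t 13.2667
```

Now lower gently, watching the force.

```bash
python3 -m handwheel '[{"gripper":0,"travel":[0,0,0.007],"twist":0},{"gripper":0,"travel":[0,0,0.006],"twist":0},{"gripper":0,"travel":[0,0,0],"twist":0}]'
python3 -m handwheel '[{"gripper":0,"travel":[0,0,0.004],"twist":0},{"gripper":0,"travel":[0,0,0.004],"twist":0},{"gripper":0,"travel":[0,0,0],"twist":0}]'
python3 -m handwheel '[{"gripper":0,"travel":[0,0,0.003],"twist":0},{"gripper":0,"travel":[0,0,0.003],"twist":0},{"gripper":0,"travel":[0,0,0],"twist":0}]'
```

```text
time_s: 13.52
ee_pos: [389.0, 303.9, 231.9]
ee_rot: [-180.0, -0.0, 138.9]
force: [0.5, -0.6, -3.5]
gripper_width: 21.7
time_s: 13.77
ee_pos: [388.9, 303.9, 223.7]
ee_rot: [-179.9, -0.0, 138.9]
force: [-0.2, -0.1, -4.2]
gripper_width: 21.8
time_s: 14.02
ee_pos: [388.9, 303.9, 217.8]
ee_rot: [-179.9, -0.0, 138.9]
force: [0.1, 0.5, -3.3]
gripper_width: 21.8
```

```bash
python3 -m handwheel '[{"gripper":0,"travel":[-0.008,0,0.0005],"twist":0},{"gripper":0,"travel":[-0.012,0,0],"twist":0},{"gripper":0,"travel":[-0.012,0,0],"twist":0},{"gripper":0,"travel":[-0.008,0,0],"twist":0}]'
python3 -m handwheel '[{"gripper":0,"travel":[-0.008,0,0],"twist":0},{"gripper":0,"travel":[-0.006,0,0],"twist":0},{"gripper":0,"travel":[-0.004,0,0],"twist":0},{"gripper":0,"travel":[0,0,0],"twist":0}]'
python3 -c "
from lib import *
print(ws(env.state()['ee_pos']))"
```

```text
time_s: 14.35
ee_pos: [420.6, 277.2, 218.1]
ee_rot: [179.9, -0.0, 138.8]
force: [-1.4, 4.9, -4.1]
gripper_width: 21.9
time_s: 14.68
ee_pos: [434.1, 265.3, 218.0]
ee_rot: [179.9, 0.1, 138.9]
force: [4.2, -0.5, -4.6]
gripper_width: 21.6
[-122.11084136   14.60938957  218.02521346]
```

```bash
python3 -m handwheel '[{"gripper":0,"travel":[-0.003,0,0],"twist":0},{"gripper":0,"travel":[-0.003,0,0],"twist":0},{"gripper":0,"travel":[0,0,0],"twist":0}]'
python3 -m handwheel '[{"gripper":0,"travel":[-0.003,0,0],"twist":0},{"gripper":0,"travel":[-0.002,0,0],"twist":0},{"gripper":0,"travel":[0,0,0],"twist":0}]'
python3 -m handwheel '[{"gripper":0,"travel":[-0.001,0,0],"twist":0},{"gripper":0,"travel":[-0.001,0,0],"twist":0},{"gripper":0,"travel":[0,0,0],"twist":0},{"gripper":0,"travel":[0,0,0],"twist":0}]'
python3 -c "
from lib import *
s=env.state();print(ws(s['ee_pos']),R.from_euler('z',-P[2],degrees=True).apply(s['force']))"
```

```text
time_s: 14.93
ee_pos: [437.7, 262.0, 217.9]
ee_rot: [179.9, 0.0, 138.9]
force: [2.2, 2.7, -3.7]
gripper_width: 21.7
time_s: 15.18
ee_pos: [440.9, 258.2, 217.7]
ee_rot: [-179.9, -0.0, 138.8]
force: [-0.6, 0.0, -3.6]
gripper_width: 21.7
time_s: 15.52
ee_pos: [442.4, 257.0, 217.6]
ee_rot: [-179.9, -0.0, 138.8]
force: [-0.0, -0.6, -4.0]
gripper_width: 21.7
[-122.93061576    2.90470912  217.63126884] [-0.44298821 -0.37390827 -4.0409904 ]
```

```bash
python3 -m handwheel '[{"gripper":0,"travel":[-0.001,0,0],"twist":0},{"gripper":0,"travel":[0,0,0],"twist":0},{"gripper":0,"travel":[0,0,0],"twist":0}]'
python3 -m handwheel '[{"gripper":0,"travel":[-0.001,0,0],"twist":0},{"gripper":0,"travel":[0,0,0],"twist":0},{"gripper":0,"travel":[0,0,0],"twist":0}]'
python3 - <<'E'
from lib import *
s=env.state();print(ws(s['ee_pos']),R.from_euler('z',-P[2],degrees=True).apply(s['force']))
f,K,E=grab("top"); a=f[165:235,190:260]
g,K2,E2=grab("scene"); b=g[165:210,395:440]
im=np.hstack([cv2.resize(a,(400,400),interpolation=cv2.INTER_CUBIC),cv2.resize(b,(400,400),interpolation=cv2.INTER_CUBIC)])
cv2.imwrite("pics/catch.png",im[:,:,::-1])
E
```

```text
time_s: 15.77
ee_pos: [443.3, 256.6, 217.8]
ee_rot: [-180.0, 0.0, 138.9]
force: [0.3, 0.0, -3.4]
gripper_width: 21.9
time_s: 16.02
ee_pos: [443.5, 256.4, 217.9]
ee_rot: [-180.0, -0.1, 138.8]
force: [-3.1, 3.5, -2.1]
gripper_width: 22.0
[-122.62746004    1.63793607  217.8581481 ] [ 0.61040057  4.67382724 -2.07927388]
```

View pics/catch.png

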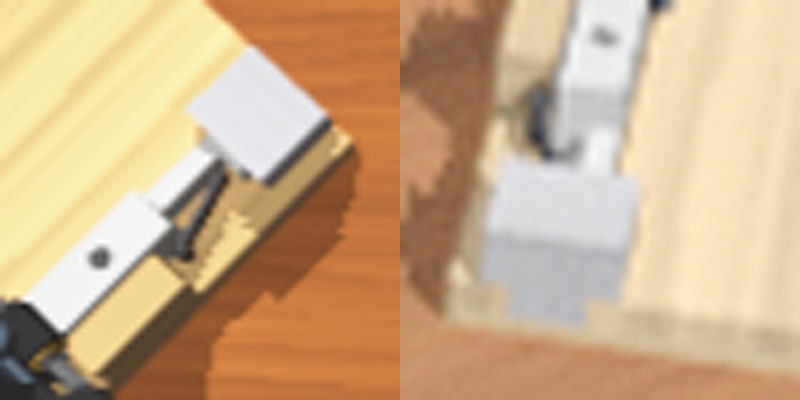

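```bash
python3 -m handwheel '[{"gripper":45,"travel":[0,0,0],"twist":0},{"gripper":45,"travel":[0,0,0],"twist":0},{"gripper":45,"travel":[0,0,-0.02],"twist":0},{"gripper":45,"travel":[0,0,-0.03],"twist":0},{"gripper":45,"travel":[0,0,-0.03],"twist":0}]'
python3 -m handwheel '[{"gripper":45,"travel":[-0.0372,-0.0167,0],"twist":0},{"gripper":45,"travel":[-0.0372,-0.0167,0],"twist":0},{"gripper":45,"travel":[-0.0372,-0.0167,0],"twist":0},{"gripper":45,"travel":[-0.0372,-0.0167,0],"twist":0},{"gripper":45,"travel":[-0.0372,-0.0167,0],"twist":0}]' >/dev/null
python3 -m handwheel '[{"gripper":45,"travel":[-0.0372,-0.0167,0],"twist":0},{"gripper":45,"travel":[-0.0372,-0.0167,0],"twist":0},{"gripper":45,"travel":[-0.0372,-0.0167,0],"twist":0},{"gripper":45,"travel":[-0.0372,-0.0167,0],"twist":0},{"gripper":45,"travel":[0,0,0],"twist":0.121}]' >/dev/null
python3 -m handwheel '[{"gripper":45,"travel":[0,0,0],"twist":0.121},{"gripper":45,"travel":[0,0,0],"twist":0.121},{"gripper":45,"travel":[0,0,0],"twist":0.121},{"gripper":45,"travel":[0,0,0],"twist":0.121},{"gripper":45,"travel":[0,0,0],"twist":0.121}]' >/dev/null
python3 -m handwheel '[{"gripper":45,"travel":[0,0,0],"twist":0.121},{"gripper":45,"travel":[0,0,0],"twist":0.121},{"gripper":45,"travel":[0,0,0],"twist":0.121},{"gripper":45,"travel":[0,0,0],"twist":0.121},{"gripper":45,"travel":[0,0,0],"twist":0.121}]' >/dev/null
python3 -m handwheel '[{"gripper":45,"travel":[0,0,0],"twist":0},{"gripper":45,"travel":[0,0,0],"twist":0}]'
python3 - <<'E'
from lib import *
go(597.4,-77.4,218,62.5)
f,K,E=grab("top")
for c in ("top",):
  for t in ("stop_bar","catch_tip"): print(t,pp(c,t))
print("bar expected",proj(K,E,sw(-122.5,-1,6)),"catch tip", proj(K,E,sw(-127,-122,26)))
# groove-side check: tail & head corners visible
a=cv2.resize(f[150:290,130:260],None,fx=4.2,fy=4.2,interpolation=cv2.INTER_CUBIC)[:,:,::-1].copy()
def dot(l,c):
    q=((proj(K,E,sw(*l))[0]-[130,150]+.5)*4.2-.5).round().astype(int); cv2.circle(a,tuple(q.tolist()),3,c,1)
for l in [(-133.5,-90,46),(-111.5,-90,46),(-133.5,90,46),(-111.5,90,46)]: dot(l,(0,0,255))
for l in [(-127,-122,26),(-138.5,-86,26)]: dot(l,(255,0,255))
cv2.imwrite("pics/chk.png",a)
E
```

```text
time_s: 16.53
ee_pos: [444.2, 255.7, 298.5]
ee_rot: [-179.9, 0.0, 138.9]
force: [0.7, 1.2, -0.3]
gripper_width: 40.8
time_s: 18.37
ee_pos: [597.5, -77.7, 298.2]
ee_rot: [179.9, 0.0, 62.8]
force: [-0.9, -0.7, 0.4]
gripper_width: 41.0
travel mm [ 0.2 -0.3 80.2] twist deg 0.2822540162613052 rad 0.005 at [597.5 -77.7 298.2] [179.9   0.   62.8] t 18.3667
stop_bar [([421.2, 342.0], 0.8), ([191.2, 229.2], 0.69)]
catch_tip [([230.0, 197.4], 0.73)]
bar expected [[193.44964008 229.99833605]] catch tip [[228.06284598 194.4881823 ]]
```

View pics/chk.png

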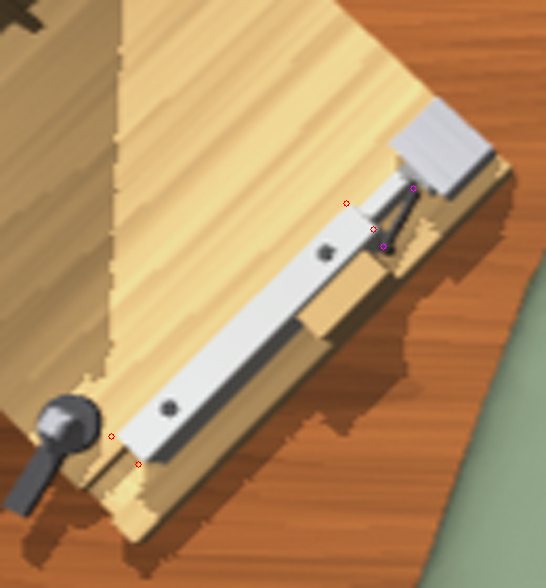

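The bar is home: the catch leaf runs to its sprung position beside the neck (crop (415,185), within 1 px of the model), and 4.7 N of end contact was felt. Now the handle.

```bash
python3 -m handwheel '[{"gripper":45,"travel":[0,0,0.03],"twist":0.005},{"gripper":45,"travel":[0,0,0.03],"twist":0},{"gripper":45,"travel":[0,0,0.02],"twist":0},{"gripper":45,"travel":[0,0,0],"twist":0},{"gripper":45,"travel":[0,0,0],"twist":0}]'
python3 -m handwheel '[{"gripper":0,"travel":[0,0,0],"twist":0},{"gripper":0,"travel":[0,0,0],"twist":0},{"gripper":0,"travel":[0,0,0],"twist":0},{"gripper":0,"travel":[0,0,0],"twist":0},{"gripper":0,"travel":[0,0,0],"twist":0}]' 25
python3 -m handwheel '[{"gripper":0,"travel":[0,0,-0.03],"twist":0},{"gripper":0,"travel":[0,0,-0.04],"twist":0},{"gripper":0,"travel":[0,0,-0.04],"twist":0},{"gripper":0,"travel":[0,0,0],"twist":0},{"gripper":0,"travel":[0,0,0],"twist":0}]'
python3 - <<'E'
from lib import *
x,y,_=sw(-80,108,0); print(x,y)
go(x,y,320,P[2]+10.5)
E
```

```text
time_s: 18.93
ee_pos: [597.3, -77.4, 217.3]
ee_rot: [-179.9, 0.0, 62.4]
force: [-0.1, 0.1, 0.2]
gripper_width: 40.8
time_s: 19.35
ee_pos: [597.5, -77.4, 218.7]
ee_rot: [179.9, -0.0, 62.3]
force: [0.4, -0.4, 4.6]
gripper_width: 13.7
time_s: 19.77
ee_pos: [597.8, -77.4, 330.9]
ee_rot: [179.6, -0.1, 62.3]
force: [-0.8, 0.1, -1.6]
gripper_width: 13.7
391.31583747491356 358.3945359714922
travel mm [ 290.1 -385.4    9.1] twist deg 2.880255466804641 rad 0.05 at [597.8 -77.4 330.9] [ 1.796e+02 -1.000e-01  6.230e+01] t 19.7667
```

```bash
python3 -m handwheel '[{"gripper":0,"travel":[0.0242,-0.0321,0],"twist":0},{"gripper":0,"travel":[0.0242,-0.0321,0],"twist":0},{"gripper":0,"travel":[0.0242,-0.0321,0],"twist":0},{"gripper":0,"travel":[0.0242,-0.0321,0],"twist":0},{"gripper":0,"travel":[0.0242,-0.0321,0],"twist":0}]'>/dev/null
python3 -m handwheel '[{"gripper":0,"travel":[0.0242,-0.0321,0],"twist":0},{"gripper":0,"travel":[0.0242,-0.0321,0],"twist":0},{"gripper":0,"travel":[0.0242,-0.0321,0],"twist":0},{"gripper":0,"travel":[0.0242,-0.0321,0],"twist":0},{"gripper":0,"travel":[0.0242,-0.0321,0],"twist":0}]'>/dev/null
python3 -m handwheel '[{"gripper":0,"travel":[0.0242,-0.0321,0],"twist":0},{"gripper":0,"travel":[0.0242,-0.0321,0],"twist":0},{"gripper":0,"travel":[0,0,0],"twist":0.05},{"gripper":0,"travel":[0,0,0],"twist":0},{"gripper":0,"travel":[0,0,0],"twist":0}]'
python3 - <<'E'
from lib import *
x,y,_=sw(-80,108,0)
go(x,y,275,P[2]+10.5)
f,K,E=grab("wrist");print(pp("wrist","lock_seat"),pp("wrist","handle"))
E
```

```text
time_s: 21.02
ee_pos: [390.6, 358.5, 326.4]
ee_rot: [-180.0, 0.2, 59.6]
force: [0.8, -0.3, -0.4]
gripper_width: 13.7
travel mm [ 0.5  0.7 51.4] twist deg 0.13764519818164445 rad 0.002 at [390.6 358.5 326.4] [-180.     0.2   59.6] t 21.0167
[([323.0, 195.4], 0.89)] [([319.9, 221.8], 0.62)]
```

```bash
python3 -m handwheel '[{"gripper":0,"travel":[0.0005,0.0007,0.03],"twist":0},{"gripper":0,"travel":[0,0,0.024],"twist":0},{"gripper":0,"travel":[0,0,0],"twist":0}]'
python3 -m handwheel '[{"gripper":0,"travel":[0,0,0.004],"twist":0},{"gripper":0,"travel":[0,0,0.004],"twist":0},{"gripper":0,"travel":[0,0,0],"twist":0}]'
python3 -m handwheel '[{"gripper":0,"travel":[0,0,0.004],"twist":0},{"gripper":0,"travel":[0,0,0],"twist":0}]'
```

```text
time_s: 21.42
ee_pos: [391.3, 356.5, 269.8]
ee_rot: [-179.8, 0.5, 59.4]
force: [-0.8, -1.9, -0.5]
gripper_width: 14.1
time_s: 21.67
ee_pos: [392.5, 358.6, 266.3]
ee_rot: [180.0, -0.1, 59.4]
force: [-0.2, -0.1, -0.7]
gripper_width: 13.6
time_s: 21.83
ee_pos: [392.4, 359.0, 262.5]
ee_rot: [179.9, -0.1, 59.5]
force: [0.5, -0.8, 0.1]
gripper_width: 13.8
```

```bash
python3 -m handwheel '[{"gripper":0,"travel":[-0.001,-0.0006,0],"twist":0},{"gripper":0,"travel":[0,0,0.004],"twist":0},{"gripper":0,"travel":[0,0,0],"twist":0}]'
python3 -m handwheel '[{"gripper":0,"travel":[0,0,0.004],"twist":0},{"gripper":0,"travel":[0,0,0],"twist":0}]'
python3 -m handwheel '[{"gripper":0,"travel":[0,0,0.004],"twist":0},{"gripper":0,"travel":[0,0,0],"twist":0}]'
```

```text
time_s: 22.08
ee_pos: [390.6, 358.0, 257.3]
ee_rot: [-180.0, 0.1, 59.5]
force: [0.2, -0.6, -0.5]
gripper_width: 13.7
time_s: 22.25
ee_pos: [390.7, 358.0, 253.1]
ee_rot: [-180.0, 0.1, 59.5]
force: [0.4, -1.0, 0.0]
gripper_width: 13.7
time_s: 22.42
ee_pos: [390.8, 358.1, 249.0]
ee_rot: [-180.0, 0.1, 59.5]
force: [-0.1, 0.1, -0.9]
gripper_width: 13.9
```

Sliding on freely. Press it to the seat.

```bash
python3 -m handwheel '[{"gripper":0,"travel":[0,0,0.003],"twist":0},{"gripper":0,"travel":[0,0,0],"twist":0}]'
python3 -m handwheel '[{"gripper":0,"travel":[0,0,0.002],"twist":0},{"gripper":0,"travel":[0,0,0.001],"twist":0},{"gripper":0,"travel":[0,0,0],"twist":0},{"gripper":0,"travel":[0,0,0],"twist":0}]'
```

```text
time_s: 22.58
ee_pos: [390.9, 358.1, 246.3]
ee_rot: [-180.0, 0.1, 59.5]
force: [0.5, 0.4, -0.2]
gripper_width: 14.2
time_s: 22.92
ee_pos: [391.0, 358.3, 244.6]
ee_rot: [180.0, -0.0, 59.5]
force: [-1.7, -1.4, 5.3]
gripper_width: 13.9
```

```bash
python3 -m handwheel '[{"gripper":0,"travel":[0,0,0],"twist":-0.1},{"gripper":0,"travel":[0,0,0],"twist":-0.1},{"gripper":0,"travel":[0,0,0],"twist":-0.1},{"gripper":0,"travel":[0,0,0],"twist":-0.1},{"gripper":0,"travel":[0,0,0],"twist":-0.1}]' 35
python3 -m handwheel '[{"gripper":0,"travel":[0,0,0],"twist":-0.1},{"gripper":0,"travel":[0,0,0],"twist":-0.1},{"gripper":0,"travel":[0,0,0],"twist":-0.1},{"gripper":0,"travel":[0,0,0],"twist":-0.1},{"gripper":0,"travel":[0,0,0],"twist":-0.1}]'
python3 -m handwheel '[{"gripper":0,"travel":[0,0,0],"twist":-0.1},{"gripper":0,"travel":[0,0,0],"twist":-0.1},{"gripper":0,"travel":[0,0,0],"twist":-0.1},{"gripper":0,"travel":[0,0,0],"twist":-0.1},{"gripper":0,"travel":[0,0,0],"twist":0}]'
python3 -c "
from lib import *
s=env.state();print(s['torque'],s['ee_rot'],ws(s['ee_pos']))"
```

```text
time_s: 23.33
ee_pos: [391.0, 358.3, 244.6]
ee_rot: [180.0, -0.0, 88.4]
force: [-1.8, -0.3, 4.7]
gripper_width: 13.6
time_s: 23.75
ee_pos: [390.8, 358.1, 244.6]
ee_rot: [-180.0, -0.0, 117.0]
force: [-2.1, -1.6, 5.8]
gripper_width: 13.8
time_s: 24.17
ee_pos: [390.9, 358.0, 244.6]
ee_rot: [-180.0, 0.0, 139.9]
force: [-0.9, -1.1, 5.8]
gripper_width: 13.8
[-0.3203738   0.10331029  0.08474494] [-1.79981799e+02  1.74143611e-02  1.39878079e+02] [-80.59823559 108.06294087 244.58937199]
```

```bash
for i in 1 2 3; do
python3 -m handwheel '[{"gripper":0,"travel":[0,0,0],"twist":-0.06},{"gripper":0,"travel":[0,0,0],"twist":0}]' >/dev/null
python3 -c "
from lib import *
s=env.state();print(s['torque'].round(2),s['ee_rot'].round(1),s['force'].round(1))"; done
```

```text
[-0.33  0.01  0.03] [180.    0.  143.2] [-1.  -1.8  4.2]
[-0.47 -0.08  0.07] [1.800e+02 1.000e-01 1.466e+02] [-0.1 -2.8  5.6]
[-0.54 -0.21 -0.03] [1.800e+02 1.000e-01 1.501e+02] [-0.  -3.6  5.4]
```

```bash
python3 -m handwheel '[{"gripper":40,"travel":[0,0,0],"twist":0},{"gripper":40,"travel":[0,0,0],"twist":0},{"gripper":40,"travel":[0,0,0],"twist":0},{"gripper":40,"travel":[0,0,-0.02],"twist":0},{"gripper":40,"travel":[0,0,-0.03],"twist":0}]'
python3 -m handwheel '[{"gripper":40,"travel":[0,0,-0.04],"twist":0},{"gripper":40,"travel":[-0.03,0,-0.02],"twist":0},{"gripper":40,"travel":[-0.04,0,0],"twist":0},{"gripper":40,"travel":[-0.03,0,0],"twist":0},{"gripper":40,"travel":[0,0,0],"twist":0}]'
python3 - <<'E'
from lib import *
f,K,E=grab("wrist");cv2.imwrite("pics/w5.png",f[:,:,::-1])
print(pp("wrist","handle"),pp("wrist","lock_seat"));print("handle expected",proj(K,E,sw(-80,108,26)),proj(K,E,sw(-80,108,78)),proj(K,E,sw(-122.5,108,30)))
f,K,E=grab("top");print([(d["confidence"],cv2.minAreaRect(cv2.findNonZero(d["pixels"].astype(np.uint8)))) for d in env.trace("top","rail1")])
print(pp("top","rail1_a"))
E
```

```text
time_s: 25.08
ee_pos: [390.2, 357.7, 291.5]
ee_rot: [-179.6, -0.1, 150.0]
force: [-0.1, -0.4, -0.2]
gripper_width: 36.6
time_s: 25.5
ee_pos: [481.2, 306.2, 354.2]
ee_rot: [179.9, 0.2, 149.8]
force: [-0.7, 0.0, -0.6]
gripper_width: 36.6
[([319.2, 91.0], 0.66)] []
handle expected [[320.35018298  93.02981877]] [[320.33578101  85.9492331 ]] [[279.72822788  84.33052845]]
[(0.87, ((412.9964294433594, 161.45803833007812), (9.501344680786133, 108.54269409179688), 85.16958618164062)), (0.81, ((418.9662780761719, 233.22361755371094), (10.362255096435547, 112.9921646118164), 83.04703521728516)), (0.71, ((418.5696716308594, 196.26641845703125), (9.868395805358887, 109.72931671142578), 84.80557250976562)), (0.32, ((111.50001525878906, 130.0), (77.07463836669922, 64.34671783447266), 45.0))]
[([471.6, 227.8], 0.71), ([363.1, 241.3], 0.66)]
```

View pics/w5.png

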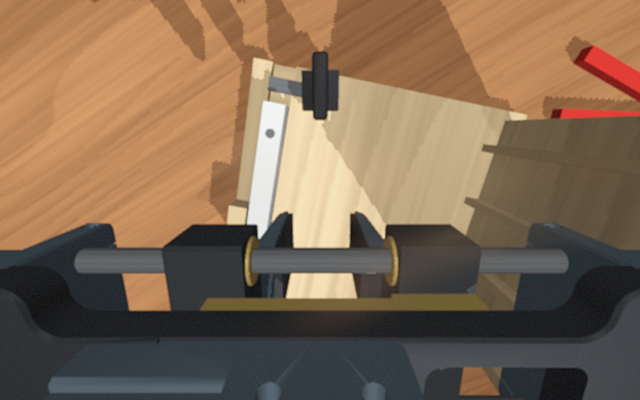

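The dog lies across the groove at (290,85) with the handle on the shaft at (320,85). Now the rails.

```bash
cat >> lib.py <<'E'
def rails():
    """rails lying on the mat, from the top camera: centre, yaw (pointing to +y), length"""
    f,K,E=grab("top"); out=[]
    for d in env.trace("top","rail1"):
        m=d["pixels"].astype(np.uint8); (c,wh,a)=cv2.minAreaRect(cv2.findNonZero(m))
        if max(wh)<80 or min(wh)>20: continue
        b=cv2.boxPoints((c,wh,a)); e=sorted([(b[i]+b[(i+1)%4])/2 for i in range(4)],key=lambda q:-np.linalg.norm(q-c))[:2]
        A,B=[ray(K,E,q,18) for q in e]; v=B-A if B[1]>A[1] else A-B
        out.append(((A+B)[:2]/2,np.degrees(np.arctan2(v[1],v[0])),np.linalg.norm(v),d["confidence"]))
    return out
E
python3 - <<'E'
from lib import *
for r in rails(): print(np.round(r[0],1),round(r[1],1),round(r[2]),round(r[3],2),"grip",np.round(r[0]+65*np.array([np.cos(np.radians(r[1])),np.sin(np.radians(r[1]))]),1))
go(540,-240,320,95)
E
```

```text
[ 637.6 -290. ] 97.4 280 0.85 grip [ 629.2 -225.6]
[ 546.9 -306. ] 98.0 286 0.82 grip [ 537.9 -241.6]
[ 454.  -303.9] 98.8 283 0.76 grip [ 444.1 -239.7]
travel mm [-328.7 -444.    33.8] twist deg 55.065941513824356 rad 0.961 at [476.7 308.8 353.7] [-180.    -0.   150.1] t 25.9
```

```bash
python3 -m handwheel '[{"gripper":40,"travel":[-0.0176,-0.0352,0.0024],"twist":0},{"gripper":40,"travel":[-0.0176,-0.0352,0.0024],"twist":0},{"gripper":40,"travel":[-0.0176,-0.0352,0.0024],"twist":0},{"gripper":40,"travel":[-0.0176,-0.0352,0.0024],"twist":0},{"gripper":40,"travel":[-0.0176,-0.0352,0.0024],"twist":0}]'>/dev/null
python3 -m handwheel '[{"gripper":40,"travel":[-0.0176,-0.0352,0.0024],"twist":0},{"gripper":40,"travel":[-0.0176,-0.0352,0.0024],"twist":0},{"gripper":40,"travel":[-0.0176,-0.0352,0.0024],"twist":0},{"gripper":40,"travel":[-0.0176,-0.0352,0.0024],"twist":0},{"gripper":40,"travel":[-0.0176,-0.0352,0.0024],"twist":0}]'>/dev/null
python3 -m handwheel '[{"gripper":40,"travel":[-0.0176,-0.0352,0.0024],"twist":0},{"gripper":40,"travel":[-0.0176,-0.0352,0.0024],"twist":0},{"gripper":40,"travel":[-0.0176,-0.0352,0.0024],"twist":0},{"gripper":40,"travel":[-0.0176,-0.0352,0.0024],"twist":0},{"gripper":40,"travel":[0,0,0],"twist":0.114}]'>/dev/null
python3 -m handwheel '[{"gripper":40,"travel":[0,0,0],"twist":0.114},{"gripper":40,"travel":[0,0,0],"twist":0.114},{"gripper":40,"travel":[0,0,0],"twist":0.114},{"gripper":40,"travel":[0,0,0],"twist":0.114},{"gripper":40,"travel":[0,0,0],"twist":0.114}]'>/dev/null
python3 -m handwheel '[{"gripper":40,"travel":[0,0,0],"twist":0.114},{"gripper":40,"travel":[0,0,0],"twist":0.114},{"gripper":40,"travel":[0,0,0],"twist":0},{"gripper":40,"travel":[0,0,0],"twist":0}]'
cat >> lib.py <<'E'
def wrails():
    """ends of rails nearest the camera in the wrist picture: (world end point on top face z=23, yaw)"""
    f,K,E=grab("wrist"); out=[]
    for d in env.trace("wrist","rail1"):
        q=cv2.findNonZero(d["pixels"].astype(np.uint8)); c,wh,a=cv2.minAreaRect(q)
        if max(wh)<25: continue
        b=cv2.boxPoints((c,wh,a)); e=sorted([(b[i]+b[(i+1)%4])/2 for i in range(4)],key=lambda q:-np.linalg.norm(q-c))[:2]
        A,B=[ray(K,E,u,20) for u in e]; 
        if B[1]<A[1]: A,B=B,A
        v=B-A; out.append((np.round(B[:2],1),round(float(np.degrees(np.arctan2(v[1],v[0]))),1),round(float(np.linalg.norm(v))),round(d["confidence"],2)))
    return out
E
python3 - <<'E'
from lib import *
for r in wrails(): print(r)
print(pp("wrist","rail1_a"))
f,K,E=grab("wrist")
for r in rails(): 
    u=np.array([np.cos(np.radians(r[1])),np.sin(np.radians(r[1]))]); e=r[0]+140*u; print("top end",e.round(1),round(r[1],1),"in wrist",proj(K,E,[*e,13]).round(1))
for d in env.pinpoint("wrist","rail1_a"): print(ray(K,E,d["uv"],13).round(1))
go(444,-240,197,98)
E
```

```text
time_s: 27.9
ee_pos: [444.5, -241.3, 320.3]
ee_rot: [180.0, 0.0, 97.9]
force: [-0.9, 0.7, -0.2]
gripper_width: 36.4
(array([ 433.5, -166.2]), 97.9, 196, 0.85)
(array([ 617.3, -150.6]), 96.7, 196, 0.78)
(array([ 527.5, -166.2]), 98.4, 95, 0.71)
[([321.5, 119.2], 0.56), ([621.8, 194.8], 0.25)]
top end [ 619.5 -150.2] 97.2 in wrist [[505.4 130.6]]
[ 433.5 -166.7   13. ]
travel mm [  1.8  -0.2 123.2] twist deg -0.22825169523360955 rad -0.004 at [ 444.5 -241.8  320.2] [180.    0.   97.8] t 28.25
```

```bash
python3 -m handwheel '[{"gripper":40,"travel":[0.001,0,0.035],"twist":0},{"gripper":40,"travel":[0,0,0.035],"twist":0},{"gripper":40,"travel":[0,0,0.035],"twist":0},{"gripper":40,"travel":[0,0,0.017],"twist":0},{"gripper":40,"travel":[0,0,0],"twist":0}]'
python3 -m handwheel '[{"gripper":40,"travel":[0,0,0],"twist":0},{"gripper":0,"travel":[0,0,0],"twist":0},{"gripper":0,"travel":[0,0,0],"twist":0},{"gripper":0,"travel":[0,0,0],"twist":0},{"gripper":0,"travel":[0,0,0],"twist":0}]' 4
python3 -m handwheel '[{"gripper":0,"travel":[0,0,0],"twist":0},{"gripper":0,"travel":[0,0,0],"twist":0}]'
python3 -c "
from lib import *
go(443.9,-240.7,197,98)"
```

```text
time_s: 28.67
ee_pos: [444.0, -240.7, 195.9]
ee_rot: [-179.8, -0.1, 97.8]
force: [-0.6, 0.0, 0.2]
gripper_width: 36.7
time_s: 29.08
ee_pos: [444.5, -240.9, 198.8]
ee_rot: [179.9, 0.1, 97.8]
force: [-0.4, -0.5, 0.7]
gripper_width: 20.2
time_s: 29.25
ee_pos: [444.5, -240.9, 198.8]
ee_rot: [179.9, 0.0, 97.8]
force: [0.6, 0.0, 3.9]
gripper_width: 20.2
travel mm [ 0.2 -0.6  1.8] twist deg -0.2459215964646546 rad -0.004 at [ 444.5 -240.9  198.8] [179.9   0.   97.8] t 29.25
```

```bash
python3 -m handwheel '[{"gripper":0,"travel":[-0.001,0,-0.012],"twist":0},{"gripper":0,"travel":[-0.002,0,-0.0125],"twist":0},{"gripper":0,"travel":[-0.0025,0,-0.0125],"twist":0},{"gripper":0,"travel":[-0.003,0,-0.0123],"twist":0}]'
python3 -m handwheel '[{"gripper":0,"travel":[-0.0045,0,-0.0116],"twist":0},{"gripper":0,"travel":[-0.005,0,-0.0114],"twist":0},{"gripper":0,"travel":[-0.005,0,-0.0114],"twist":0},{"gripper":0,"travel":[-0.0057,0,-0.0113],"twist":0}]'
python3 -m handwheel '[{"gripper":0,"travel":[-0.0065,0,-0.0097],"twist":0},{"gripper":0,"travel":[-0.007,0,-0.0094],"twist":0},{"gripper":0,"travel":[-0.0072,0,-0.009],"twist":0},{"gripper":0,"travel":[-0.0075,0,-0.009],"twist":0},{"gripper":0,"travel":[0,0,0],"twist":0}]'
cat > tilt.py <<'E'
from lib import *
from scipy.optimize import minimize_scalar
def sil(K,E,Q,yaw,th,s,S=4):
    B=np.array([[x,y,z] for x in(-s,280-s) for y in(-10,10) for z in(-10,10)],float)
    w=R.from_euler('z',yaw,degrees=True).apply(R.from_euler('y',-th,degrees=True).apply(B))+Q
    m=np.zeros((400*S,640*S),np.uint8); cv2.fillConvexPoly(m,cv2.convexHull((proj(K,E,w)*S+S/2-.5).astype(np.float32)).astype(np.int32),255)
    return cv2.resize(m,(640,400),interpolation=cv2.INTER_AREA)/255.
def tilt(s=205):
    st=env.state(); Q=st["ee_pos"]-[0,0,182.5]; yaw=st["ee_rot"][2]
    for c in("scene","top"):
        f,K,E=grab(c); br=(f.min(2)>140)
        ms=[d["pixels"] for d in env.trace(c,"rail1")]
        if not ms: print(c,"none"); continue
        res=[(th,max((np.minimum(m,g).sum()/np.maximum(m,g).sum() for m in ms))) for th in range(-6,60,3) for g in [sil(K,E,Q,yaw,th,s)]]
        print(c,sorted(res,key=lambda t:-t[1])[:3])
if __name__=="__main__": tilt()
E
python3 tilt.py
```

```text
time_s: 29.58
ee_pos: [445.1, -249.0, 247.7]
ee_rot: [-179.9, -0.1, 97.7]
force: [0.6, -0.0, -1.9]
gripper_width: 20.3
time_s: 29.92
ee_pos: [447.8, -269.2, 293.4]
ee_rot: [-180.0, -0.0, 97.7]
force: [0.5, -0.2, -1.1]
gripper_width: 20.0
time_s: 30.33
ee_pos: [452.5, -298.6, 332.0]
ee_rot: [179.9, 0.2, 97.7]
force: [0.9, 0.7, -1.3]
gripper_width: 20.3
scene [(45, np.float64(0.5215189314215212)), (42, np.float64(0.4834454714850886)), (48, np.float64(0.4291340108453597))]
top [(33, np.float64(0.2245226722558797)), (36, np.float64(0.22006417834825198)), (30, np.float64(0.2137564026351577))]
```

```bash
python3 -m handwheel '[{"gripper":0,"travel":[0,0,0],"twist":0},{"gripper":0,"travel":[0,0,0],"twist":0},{"gripper":0,"travel":[0,0,-0.02],"twist":0},{"gripper":0,"travel":[0,0,-0.032],"twist":0},{"gripper":0,"travel":[0,0,-0.032],"twist":0}]' 45
python3 -m handwheel '[{"gripper":0,"travel":[0,0,-0.035],"twist":0},{"gripper":0,"travel":[0,0,-0.031],"twist":0.1064},{"gripper":0,"travel":[0,0,0],"twist":0.1064},{"gripper":0,"travel":[0,0,0],"twist":0.1064},{"gripper":0,"travel":[0,0,0],"twist":0.1064}]'>/dev/null
python3 -m handwheel '[{"gripper":0,"travel":[0,0,0],"twist":0.1064},{"gripper":0,"travel":[0,0,0],"twist":0.1064},{"gripper":0,"travel":[0,0,0],"twist":0.1064},{"gripper":0,"travel":[0,0,0],"twist":0.1064},{"gripper":0,"travel":[0,0,0],"twist":0}]'
python3 tilt.py
python3 -c "
from lib import *
go(*sw(53.7,-68,482),P[2])"
```

```text
time_s: 30.95
ee_pos: [451.6, -296.6, 413.7]
ee_rot: [-179.8, -0.2, 97.7]
force: [0.0, -0.6, -1.7]
gripper_width: 19.8
time_s: 31.78
ee_pos: [451.8, -296.8, 479.6]
ee_rot: [-179.9, -0.0, 48.9]
force: [-0.3, 0.1, -2.0]
gripper_width: 19.4
scene [(42, np.float64(0.4584256534056461)), (45, np.float64(0.4486566776211961)), (39, np.float64(0.32523813693725245))]
top [(33, np.float64(0.17729623495998142)), (30, np.float64(0.1722271000838554)), (36, np.float64(0.17043234475102878))]
travel mm [ 588.8 -298.8   -1.7] twist deg 0.1291305071204647 rad 0.002 at [ 451.9 -297.   480.1] [-180.     0.    49.1] t 31.9833
```

```bash
python3 -m handwheel '[{"gripper":0,"travel":[0.0346,-0.0176,0],"twist":0.001},{"gripper":0,"travel":[0.0346,-0.0176,0],"twist":0.001},{"gripper":0,"travel":[0.0346,-0.0176,0],"twist":0},{"gripper":0,"travel":[0.0346,-0.0176,0],"twist":0},{"gripper":0,"travel":[0.0346,-0.0176,0],"twist":0}]'>/dev/null
python3 -m handwheel '[{"gripper":0,"travel":[0.0346,-0.0176,0],"twist":0},{"gripper":0,"travel":[0.0346,-0.0176,0],"twist":0},{"gripper":0,"travel":[0.0346,-0.0176,0],"twist":0},{"gripper":0,"travel":[0.0346,-0.0176,0],"twist":0},{"gripper":0,"travel":[0.0346,-0.0176,0],"twist":0}]'>/dev/null
python3 -m handwheel '[{"gripper":0,"travel":[0.0346,-0.0176,0],"twist":0},{"gripper":0,"travel":[0.0346,-0.0176,0],"twist":0},{"gripper":0,"travel":[0.0346,-0.0176,0],"twist":0},{"gripper":0,"travel":[0.0346,-0.0176,0],"twist":0},{"gripper":0,"travel":[0.0346,-0.0176,0],"twist":0}]'>/dev/null
python3 -m handwheel '[{"gripper":0,"travel":[0.0346,-0.0176,0],"twist":0},{"gripper":0,"travel":[0.02,-0.01,0],"twist":0},{"gripper":0,"travel":[0,0,0],"twist":0},{"gripper":0,"travel":[0,0,0],"twist":0}]'
python3 -c "
from lib import *
go(*sw(53.7,-68,370),P[2]);print(env.state()['qpos'].round(1))"; python3 tilt.py
```

```text
time_s: 33.57
ee_pos: [609.8, 328.0, 479.0]
ee_rot: [-180.0, 0.1, 49.0]
force: [-0.4, -0.6, -1.5]
gripper_width: 19.5
travel mm [ 13.4  -8.7 109. ] twist deg 0.0778449902697389 rad 0.001 at [609.8 328.  479. ] [-1.8e+02  1.0e-01  4.9e+01] t 33.5667
[27.3 27.9 64.1 -0.  88.1 68.3]
scene [(42, np.float64(0.5300931504384401)), (45, np.float64(0.5131531474001819)), (39, np.float64(0.409077747640743))]
top [(42, np.float64(0.6363432596861992)), (45, np.float64(0.6263172738142053)), (39, np.float64(0.625319480864341))]
```

```bash
python3 -m handwheel '[{"gripper":0,"travel":[0.0097,-0.0087,0.02],"twist":0.001},{"gripper":0,"travel":[0,0,0.03],"twist":0},{"gripper":0,"travel":[0,0,0.03],"twist":0},{"gripper":0,"travel":[0,0,0.03],"twist":0},{"gripper":0,"travel":[0,0,0],"twist":0}]'
python3 -m handwheel '[{"gripper":0,"travel":[0,0,0.008],"twist":0},{"gripper":0,"travel":[0,0,0.004],"twist":0},{"gripper":0,"travel":[0,0,0],"twist":0}]'
python3 -m handwheel '[{"gripper":0,"travel":[0,0,0.004],"twist":0},{"gripper":0,"travel":[0,0,0.003],"twist":0},{"gripper":0,"travel":[0,0,0],"twist":0}]'
python3 -c "
from lib import *
print(ws(env.state()['ee_pos']))"
```

```text
time_s: 34.18
ee_pos: [608.3, 337.7, 363.8]
ee_rot: [-179.8, 0.7, 48.7]
force: [-0.2, -1.2, -4.3]
gripper_width: 19.9
time_s: 34.43
ee_pos: [609.9, 339.4, 359.7]
ee_rot: [179.9, -0.1, 48.8]
force: [-0.4, -0.5, -0.6]
gripper_width: 19.7
time_s: 34.68
ee_pos: [609.5, 339.7, 351.5]
ee_rot: [180.0, -0.0, 48.8]
force: [-0.5, -0.5, -1.6]
gripper_width: 19.7
[ 49.17635902 -68.86891912 351.50129114]
```

```bash
python3 -m handwheel '[{"gripper":0,"travel":[0,0,0.002],"twist":0},{"gripper":0,"travel":[0,0,0],"twist":0}]'
python3 -m handwheel '[{"gripper":0,"travel":[0,0,0.002],"twist":0},{"gripper":0,"travel":[0,0,0],"twist":0}]'
python3 -m handwheel '[{"gripper":0,"travel":[0,0,0.002],"twist":0},{"gripper":0,"travel":[0,0,0],"twist":0}]'
python3 -m handwheel '[{"gripper":0,"travel":[0,0,0.002],"twist":0},{"gripper":0,"travel":[0,0,0],"twist":0}]'
```

```text
time_s: 34.85
ee_pos: [609.5, 339.8, 349.2]
ee_rot: [180.0, 0.0, 48.8]
force: [-0.0, -1.6, -2.5]
gripper_width: 19.8
time_s: 35.02
ee_pos: [609.5, 339.7, 347.0]
ee_rot: [-180.0, 0.0, 48.8]
force: [0.1, -0.1, -2.0]
gripper_width: 19.4
time_s: 35.18
ee_pos: [609.7, 339.8, 345.3]
ee_rot: [180.0, -0.0, 48.8]
force: [-0.1, -0.3, -1.2]
gripper_width: 19.8
time_s: 35.35
ee_pos: [609.9, 340.0, 344.3]
ee_rot: [180.0, -0.1, 48.8]
force: [1.5, 1.4, 3.9]
gripper_width: 19.4
```

```bash
for i in 1 2; do
python3 -m handwheel '[{"gripper":0,"travel":[-0.0015,0,0],"twist":0},{"gripper":0,"travel":[-0.0015,0,0],"twist":0},{"gripper":0,"travel":[0,0,0],"twist":0}]' >/dev/null
python3 -c "
from lib import *
s=env.state();print(ws(s['ee_pos']).round(1),R.from_euler('z',-P[2],degrees=True).apply(s['force']).round(1))"; done
```

```text
[ 47.2 -68.8 345.4] [5.1 0.1 4.7]
[ 44.7 -68.8 346. ] [6.2 0.7 6.4]
```

```bash
python3 -m handwheel '[{"gripper":0,"travel":[-0.0015,0,0],"twist":0},{"gripper":0,"travel":[0,0,0],"twist":0}]' 
python3 -c "
from lib import *
s=env.state();print(ws(s['ee_pos']).round(1),R.from_euler('z',-P[2],degrees=True).apply(s['force']).round(1))"
python3 -m handwheel '[{"gripper":38,"travel":[0,0,0],"twist":0},{"gripper":38,"travel":[0,0,0],"twist":0},{"gripper":38,"travel":[0,0,0],"twist":0},{"gripper":38,"travel":[0,0,0],"twist":0}]'
python3 -m handwheel '[{"gripper":38,"travel":[0,0,-0.02],"twist":0},{"gripper":38,"travel":[0,0,-0.035],"twist":0},{"gripper":38,"travel":[0,0,-0.035],"twist":0},{"gripper":38,"travel":[0,0,-0.035],"twist":0},{"gripper":38,"travel":[0,0,0],"twist":0}]'
cat > lean.py <<'E'
from lib import *
def lsil(K,E,fx,fy,th,dy,S=4):
    """leaning rail: foot-centre x, y; angle th above deck; yaw error dy deg"""
    B=np.array([[x,y,z] for x in(0,280) for y in(-10,10) for z in(-10,10)],float)
    l=R.from_euler('z',dy,degrees=True).apply(R.from_euler('y',-th,degrees=True).apply(B))+[fx,fy,18+10*np.cos(np.radians(th))]
    w=R.from_euler('z',P[2],degrees=True).apply(l)+[P[0],P[1],0]
    m=np.zeros((400*S,640*S),np.uint8); cv2.fillConvexPoly(m,cv2.convexHull((proj(K,E,w)*S+S/2-.5).astype(np.float32)).astype(np.int32),255)
    return cv2.resize(m,(640,400),interpolation=cv2.INTER_AREA)/255.
def lean():
    from scipy.optimize import minimize
    for c in("scene","top"):
        f,K,E=grab(c)
        for d in env.trace(c,"rail1"):
            m=d["pixels"]*1.; best=None
            for y0 in(-68,-6,56):
                if np.minimum(m,lsil(K,E,-105,y0,37,0)).sum()<.2*m.sum(): continue
                cost=lambda p:np.abs(lsil(K,E,*p)-m).sum()/m.sum()
                r=minimize(cost,[-105,y0,37,0],method='Nelder-Mead',options=dict(maxfev=250,initial_simplex=np.array([-105,y0,37,0])+[[0,0,0,0],[10,0,0,0],[0,8,0,0],[0,0,6,0],[0,0,0,5]]))
                if best is None or r.fun<best[0]: best=(r.fun,r.x)
            if best: print(c,round(d["confidence"],2),"cost",round(best[0],2),"foot x,y,th,yawerr",best[1].round(1))
if __name__=="__main__": lean()
E
python3 lean.py; python3 -c "
from lib import *
for r in rails(): print(np.round(r[0],1),round(r[1],1),round(r[2]),round(r[3],2))
go(540,-243,320,98)"
```

```text
time_s: 36.02
ee_pos: [605.6, 335.1, 345.9]
ee_rot: [179.9, -0.5, 48.8]
force: [3.1, 5.7, 5.6]
gripper_width: 19.4
[ 43.1 -68.9 345.9] [6.4 1.4 5.6]
time_s: 36.35
ee_pos: [604.3, 333.7, 342.4]
ee_rot: [-180.0, 0.2, 48.8]
force: [0.6, 0.6, 0.2]
gripper_width: 34.8
time_s: 36.77
ee_pos: [604.7, 333.9, 476.6]
ee_rot: [179.7, -0.7, 48.8]
force: [0.5, 0.5, 1.0]
gripper_width: 34.7
scene 0.85 cost 0.14 foot x,y,th,yawerr [-101.9  -64.5   40.1  -10.5]
top 0.83 cost 0.1 foot x,y,th,yawerr [-1.046e+02 -6.850e+01  3.800e+01 -1.000e-01]
[ 547.4 -303.9] 97.9 280 0.98
[616.1 359.9] 50.9 346 0.91
[ 636.8 -289.3] 97.5 282 0.88
travel mm [-476.   331.7  147.5] twist deg -49.212245393294694 rad -0.859 at [604.6 334.  466. ] [-179.9    0.2   48.8] t 37.0667
```

```bash
python3 -m handwheel '[{"gripper":40,"travel":[-0.0317,0.0221,0.0097],"twist":0},{"gripper":40,"travel":[-0.0317,0.0221,0.0097],"twist":0},{"gripper":40,"travel":[-0.0317,0.0221,0.0097],"twist":0},{"gripper":40,"travel":[-0.0317,0.0221,0.0097],"twist":0},{"gripper":40,"travel":[-0.0317,0.0221,0.0097],"twist":0}]'>/dev/null
python3 -m handwheel '[{"gripper":40,"travel":[-0.0317,0.0221,0.0097],"twist":0},{"gripper":40,"travel":[-0.0317,0.0221,0.0097],"twist":0},{"gripper":40,"travel":[-0.0317,0.0221,0.0097],"twist":0},{"gripper":40,"travel":[-0.0317,0.0221,0.0097],"twist":0},{"gripper":40,"travel":[-0.0317,0.0221,0.0097],"twist":0}]'>/dev/null
python3 -m handwheel '[{"gripper":40,"travel":[-0.0317,0.0221,0.0097],"twist":0},{"gripper":40,"travel":[-0.0317,0.0221,0.0097],"twist":0},{"gripper":40,"travel":[-0.0317,0.0221,0.0097],"twist":0},{"gripper":40,"travel":[-0.0317,0.0221,0.0097],"twist":0},{"gripper":40,"travel":[-0.0317,0.0221,0.0097],"twist":0}]'>/dev/null
python3 -m handwheel '[{"gripper":40,"travel":[0,0,0],"twist":-0.1074},{"gripper":40,"travel":[0,0,0],"twist":-0.1074},{"gripper":40,"travel":[0,0,0],"twist":-0.1074},{"gripper":40,"travel":[0,0,0],"twist":-0.1074},{"gripper":40,"travel":[0,0,0],"twist":-0.1074}]'>/dev/null
python3 -m handwheel '[{"gripper":40,"travel":[0,0,0],"twist":-0.1074},{"gripper":40,"travel":[0,0,0],"twist":-0.1074},{"gripper":40,"travel":[0,0,0],"twist":-0.1074},{"gripper":40,"travel":[0,0,0],"twist":0},{"gripper":40,"travel":[0,0,0],"twist":0}]'
cat >> lib.py <<'E'
def gripgo():
    s=env.state()["ee_pos"][:2]
    for e,yaw,L,c in wrails():
        a=np.radians(yaw); g=e-75*np.array([np.cos(a),np.sin(a)]); print("end",e,yaw,L,c,"grip",g.round(1))
        if np.linalg.norm(g-s)<45: go(g[0],g[1],197,yaw)
E
python3 - <<'E'
from lib import *
gripgo()
f,K,E=grab("wrist")
for d in env.pinpoint("wrist","rail1_a"): print(ray(K,E,d["uv"],13).round(1))
E
```

```text
time_s: 39.15
ee_pos: [540.5, -242.0, 321.8]
ee_rot: [-179.9, -0.1, 97.9]
force: [-0.3, -0.0, -0.1]
gripper_width: 36.4
end [ 619.4 -151.3] 97.3 111 0.7 grip [ 628.9 -225.7]
end [ 529.4 -166.5] 97.9 197 0.68 grip [ 539.7 -240.8]
travel mm [  1.3  -0.6 125.2] twist deg 0.0029371713790737886 rad 0.0 at [ 540.6 -242.   322.2] [-179.9   -0.    97.9] t 39.25
```

```bash
python3 -m handwheel '[{"gripper":40,"travel":[0.001,0,0.035],"twist":0},{"gripper":40,"travel":[0,-0.0005,0.035],"twist":0},{"gripper":40,"travel":[0,0,0.035],"twist":0},{"gripper":40,"travel":[0,0,0.019],"twist":0},{"gripper":40,"travel":[0,0,0],"twist":0}]'
python3 -m handwheel '[{"gripper":40,"travel":[0,0,0],"twist":0},{"gripper":0,"travel":[0,0,0],"twist":0},{"gripper":0,"travel":[0,0,0],"twist":0},{"gripper":0,"travel":[0,0,0],"twist":0},{"gripper":0,"travel":[0,0,0],"twist":0}]' 4
python3 -m handwheel '[{"gripper":0,"travel":[0,0,0],"twist":0},{"gripper":0,"travel":[0,0,0],"twist":0}]'
```

```text
time_s: 39.77
ee_pos: [539.7, -241.0, 196.2]
ee_rot: [-179.8, -0.1, 98.0]
force: [-0.9, -0.5, 0.3]
gripper_width: 36.7
time_s: 40.18
ee_pos: [540.2, -241.2, 199.6]
ee_rot: [179.9, 0.0, 98.0]
force: [0.1, 0.7, 1.8]
gripper_width: 20.1
time_s: 40.35
ee_pos: [540.2, -241.2, 199.6]
ee_rot: [180.0, 0.0, 98.0]
force: [-0.6, 0.4, 4.7]
gripper_width: 20.2
```

```bash
python3 -m handwheel '[{"gripper":0,"travel":[-0.001,0,-0.012],"twist":0},{"gripper":0,"travel":[-0.002,0,-0.0125],"twist":0},{"gripper":0,"travel":[-0.0025,0,-0.0125],"twist":0},{"gripper":0,"travel":[-0.003,0,-0.0123],"twist":0}]'
python3 -m handwheel '[{"gripper":0,"travel":[-0.0045,0,-0.0116],"twist":0},{"gripper":0,"travel":[-0.005,0,-0.0114],"twist":0},{"gripper":0,"travel":[-0.005,0,-0.0114],"twist":0},{"gripper":0,"travel":[-0.0057,0,-0.0113],"twist":0}]'
python3 -m handwheel '[{"gripper":0,"travel":[-0.0065,0,-0.0097],"twist":0},{"gripper":0,"travel":[-0.007,0,-0.0094],"twist":0},{"gripper":0,"travel":[-0.0072,0,-0.009],"twist":0},{"gripper":0,"travel":[-0.0075,0,-0.009],"twist":0},{"gripper":0,"travel":[0,0,0],"twist":0}]'
python3 tilt.py
```

```text
time_s: 40.68
ee_pos: [541.1, -249.4, 248.2]
ee_rot: [-179.9, -0.0, 98.0]
force: [1.4, 0.5, -1.8]
gripper_width: 19.8
time_s: 41.02
ee_pos: [544.0, -269.6, 293.9]
ee_rot: [-180.0, -0.0, 98.0]
force: [-0.5, -0.7, -1.1]
gripper_width: 20.4
time_s: 41.43
ee_pos: [548.6, -299.2, 333.0]
ee_rot: [179.8, 0.2, 98.0]
force: [0.4, -0.6, -0.4]
gripper_width: 20.1
scene [(45, np.float64(0.5692093518404783)), (48, np.float64(0.49809739237054346)), (42, np.float64(0.47226980975545857))]
top [(33, np.float64(0.2562643237580725)), (30, np.float64(0.2509279366692849)), (36, np.float64(0.24444759513940437))]
```

```bash
python3 -m handwheel '[{"gripper":0,"travel":[0,0,0],"twist":0},{"gripper":0,"travel":[0,0,0],"twist":0},{"gripper":0,"travel":[0,0,-0.02],"twist":0},{"gripper":0,"travel":[0,0,-0.032],"twist":0},{"gripper":0,"travel":[0,0,-0.032],"twist":0}]' 45
python3 -m handwheel '[{"gripper":0,"travel":[0,0,-0.035],"twist":0},{"gripper":0,"travel":[0,0,-0.033],"twist":0.107},{"gripper":0,"travel":[0,0,0],"twist":0.107},{"gripper":0,"travel":[0,0,0],"twist":0.107},{"gripper":0,"travel":[0,0,0],"twist":0.107}]'>/dev/null
python3 -m handwheel '[{"gripper":0,"travel":[0,0,0],"twist":0.107},{"gripper":0,"travel":[0,0,0],"twist":0.107},{"gripper":0,"travel":[0,0,0],"twist":0.107},{"gripper":0,"travel":[0,0,0],"twist":0.107},{"gripper":0,"travel":[0,0,0],"twist":0}]'
python3 -c "
from lib import *
go(*sw(50,-6,482),P[2])"
```

```text
time_s: 42.05
ee_pos: [547.7, -297.0, 414.0]
ee_rot: [-179.8, -0.2, 98.0]
force: [0.5, -0.1, -1.5]
gripper_width: 19.8
time_s: 42.88
ee_pos: [548.0, -297.1, 482.2]
ee_rot: [-179.9, 0.0, 48.9]
force: [-0.1, 0.2, -1.7]
gripper_width: 19.5
travel mm [ 521.  -435.2    1. ] twist deg -0.060289051136408034 rad -0.001 at [ 548.  -297.1  482.2] [-179.9    0.    48.9] t 42.8833
```

```bash
python3 -m handwheel '[{"gripper":0,"travel":[0.0306,-0.0256,0],"twist":0},{"gripper":0,"travel":[0.0306,-0.0256,0],"twist":0},{"gripper":0,"travel":[0.0306,-0.0256,0],"twist":0},{"gripper":0,"travel":[0.0306,-0.0256,0],"twist":0},{"gripper":0,"travel":[0.0306,-0.0256,0],"twist":0}]'>/dev/null
python3 -m handwheel '[{"gripper":0,"travel":[0.0306,-0.0256,0],"twist":0},{"gripper":0,"travel":[0.0306,-0.0256,0],"twist":0},{"gripper":0,"travel":[0.0306,-0.0256,0],"twist":0},{"gripper":0,"travel":[0.0306,-0.0256,0],"twist":0},{"gripper":0,"travel":[0.0306,-0.0256,0],"twist":0}]'>/dev/null
python3 -m handwheel '[{"gripper":0,"travel":[0.0306,-0.0256,0],"twist":0},{"gripper":0,"travel":[0.0306,-0.0256,0],"twist":0},{"gripper":0,"travel":[0.0306,-0.0256,0],"twist":0},{"gripper":0,"travel":[0.0306,-0.0256,0],"twist":0},{"gripper":0,"travel":[0.0306,-0.0256,0],"twist":0}]'>/dev/null
python3 -m handwheel '[{"gripper":0,"travel":[0.0306,-0.0256,0],"twist":0},{"gripper":0,"travel":[0.0306,-0.0256,0],"twist":0},{"gripper":0,"travel":[0,0,0],"twist":0},{"gripper":0,"travel":[0,0,0],"twist":0}]'
python3 -c "
from lib import *
go(*sw(50,-6,362),P[2])"; python3 tilt.py
```

```text
time_s: 44.47
ee_pos: [560.7, 382.9, 481.2]
ee_rot: [-180.0, 0.1, 49.3]
force: [-0.3, -0.8, -1.6]
gripper_width: 19.3
travel mm [  0.5   2.4 119.2] twist deg 0.3662819721500057 rad 0.006 at [560.7 382.9 481.2] [-1.80e+02  1.00e-01  4.93e+01] t 44.4667
scene [(45, np.float64(0.5445956484843903)), (42, np.float64(0.5261676624584807)), (48, np.float64(0.41160637347830853))]
top [(45, np.float64(0.6220165003038652)), (42, np.float64(0.6181384248210022)), (48, np.float64(0.6080555178026247))]
```

```bash
python3 -m handwheel '[{"gripper":0,"travel":[0.0005,0.0024,0.02],"twist":0.006},{"gripper":0,"travel":[0,0,0.03],"twist":0},{"gripper":0,"travel":[0,0,0.03],"twist":0},{"gripper":0,"travel":[0,0,0.03],"twist":0},{"gripper":0,"travel":[0,0,0],"twist":0}]'>/dev/null
python3 -m handwheel '[{"gripper":0,"travel":[0,0,0.008],"twist":0},{"gripper":0,"travel":[0,0,0.006],"twist":0},{"gripper":0,"travel":[0,0,0],"twist":0},{"gripper":0,"travel":[0,0,0],"twist":0}]'
python3 -c "
from lib import *
print(ws(env.state()['ee_pos']))"
```

```text
time_s: 45.42
ee_pos: [563.6, 379.3, 360.5]
ee_rot: [180.0, -0.1, 48.6]
force: [-0.3, -0.8, -2.0]
gripper_width: 19.3
[ 48.97046495  -8.19964413 360.47648786]
```

```bash
python3 -m handwheel '[{"gripper":0,"travel":[0,-0.002,0.004],"twist":-0.005},{"gripper":0,"travel":[0,0,0.004],"twist":0},{"gripper":0,"travel":[0,0,0],"twist":0}]'
for i in 1 2 3 4; do python3 -m handwheel '[{"gripper":0,"travel":[0,0,0.002],"twist":0},{"gripper":0,"travel":[0,0,0],"twist":0}]' >/dev/null;  python3 -c "
from lib import *
s=env.state();print(ws(s['ee_pos']).round(1),R.from_euler('z',-P[2],degrees=True).apply(s['force']).round(1))"; done
```

```text
time_s: 45.67
ee_pos: [561.5, 380.8, 350.4]
ee_rot: [-180.0, 0.0, 48.9]
force: [0.1, -0.5, -3.2]
gripper_width: 19.8
[ 48.8  -5.8 348.6] [ 0.2  0.3 -3.5]
[ 48.8  -5.9 346.5] [ 0.2  0.9 -1.4]
[ 49.1  -5.9 345.4] [ 0.7 -0.4  1.5]
[ 49.5  -5.9 344.3] [3. 0. 6.]
```

Touching the deck. Slide the foot to the bar, release, lift and check.

```bash
for i in 1 2; do
python3 -m handwheel '[{"gripper":0,"travel":[-0.0017,0,0],"twist":0},{"gripper":0,"travel":[-0.0017,0,0],"twist":0},{"gripper":0,"travel":[0,0,0],"twist":0}]' >/dev/null
python3 -c "
from lib import *
s=env.state();print(ws(s['ee_pos']).round(1),R.from_euler('z',-P[2],degrees=True).apply(s['force']).round(1))"; done
python3 -m handwheel '[{"gripper":38,"travel":[0,0,0],"twist":0},{"gripper":38,"travel":[0,0,0],"twist":0},{"gripper":38,"travel":[0,0,0],"twist":0},{"gripper":38,"travel":[0,0,0],"twist":0}]'
python3 -m handwheel '[{"gripper":38,"travel":[0,0,-0.02],"twist":0},{"gripper":38,"travel":[0,0,-0.035],"twist":0},{"gripper":38,"travel":[0,0,-0.035],"twist":0},{"gripper":38,"travel":[0,0,-0.035],"twist":0},{"gripper":38,"travel":[0,0,0],"twist":0}]'
python3 lean.py; python3 -c "
from lib import *
for r in rails(): print(np.round(r[0],1),round(r[1],1),round(r[2]),round(r[3],2))
go(628.9,-226,320,97.5)"
```

```text
[ 46.9  -5.9 345.8] [5.6 0.7 5.9]
[ 43.5  -5.9 345.8] [5.9 0.3 5.9]
time_s: 47.17
ee_pos: [557.1, 375.3, 342.2]
ee_rot: [-180.0, 0.1, 48.9]
force: [-0.1, 0.2, -0.5]
gripper_width: 34.7
time_s: 47.58
ee_pos: [557.5, 375.6, 476.0]
ee_rot: [179.8, -0.8, 48.9]
force: [0.1, -0.6, 1.3]
gripper_width: 34.2
scene 0.97 cost 0.21 foot x,y,th,yawerr [-104.2   -4.4   37.    -2.6]
top 0.85 cost 0.09 foot x,y,th,yawerr [-99.6 -68.9  48.3  -5.5]
top 0.69 cost 0.19 foot x,y,th,yawerr [-112.1   -5.9   38.1   -0.5]
[623.8 352.7] 48.2 344 0.82
[563.8 405. ] 54.0 348 0.81
[ 637.4 -289.3] 97.2 281 0.55
travel mm [-405.8  449.4  146.8] twist deg -48.58229665131219 rad -0.848 at [557.3 375.6 465.6] [-179.9    0.2   48.9] t 47.8833
```

```bash
python3 -m handwheel '[{"gripper":40,"travel":[-0.0254,0.0281,0.0092],"twist":0},{"gripper":40,"travel":[-0.0254,0.0281,0.0092],"twist":0},{"gripper":40,"travel":[-0.0254,0.0281,0.0092],"twist":0},{"gripper":40,"travel":[-0.0254,0.0281,0.0092],"twist":0},{"gripper":40,"travel":[-0.0254,0.0281,0.0092],"twist":0}]'>/dev/null
python3 -m handwheel '[{"gripper":40,"travel":[-0.0254,0.0281,0.0092],"twist":0},{"gripper":40,"travel":[-0.0254,0.0281,0.0092],"twist":0},{"gripper":40,"travel":[-0.0254,0.0281,0.0092],"twist":0},{"gripper":40,"travel":[-0.0254,0.0281,0.0092],"twist":0},{"gripper":40,"travel":[-0.0254,0.0281,0.0092],"twist":0}]'>/dev/null
python3 -m handwheel '[{"gripper":40,"travel":[-0.0254,0.0281,0.0092],"twist":0},{"gripper":40,"travel":[-0.0254,0.0281,0.0092],"twist":0},{"gripper":40,"travel":[-0.0254,0.0281,0.0092],"twist":0},{"gripper":40,"travel":[-0.0254,0.0281,0.0092],"twist":0},{"gripper":40,"travel":[-0.0254,0.0281,0.0092],"twist":0}]'>/dev/null
python3 -m handwheel '[{"gripper":40,"travel":[-0.0254,0.0281,0.0092],"twist":0},{"gripper":40,"travel":[0,0,0],"twist":-0.106},{"gripper":40,"travel":[0,0,0],"twist":-0.106},{"gripper":40,"travel":[0,0,0],"twist":-0.106},{"gripper":40,"travel":[0,0,0],"twist":-0.106}]'>/dev/null
python3 -m handwheel '[{"gripper":40,"travel":[0,0,0],"twist":-0.106},{"gripper":40,"travel":[0,0,0],"twist":-0.106},{"gripper":40,"travel":[0,0,0],"twist":-0.106},{"gripper":40,"travel":[0,0,0],"twist":-0.106},{"gripper":40,"travel":[0,0,0],"twist":0}]'
python3 -c "
from lib import *
gripgo()"; python3 lean.py
```

```text
time_s: 49.97
ee_pos: [628.9, -226.0, 319.2]
ee_rot: [-179.8, -0.1, 97.6]
force: [-0.6, 0.5, 0.6]
gripper_width: 36.6
end [ 621.6 -151.9] 97.2 193 0.66 grip [ 631.  -226.3]
travel mm [ -0.6   2.2 122.6] twist deg 0.14546476177457635 rad 0.003 at [ 629.  -226.1  319.6] [-1.799e+02 -1.000e-01  9.730e+01] t 50.0667
scene 0.92 cost 0.19 foot x,y,th,yawerr [-101.4  -63.8   34.4   -1. ]
scene 0.67 cost 0.24 foot x,y,th,yawerr [-104.1   -3.    35.6   -0.2]
top 0.97 cost 0.09 foot x,y,th,yawerr [-103.3  -69.6   46.6   -4.7]
top 0.66 cost 0.12 foot x,y,th,yawerr [-105.7   -5.9   38.    -0.4]
```

```bash
python3 -m handwheel '[{"gripper":40,"travel":[-0.0006,0.001,0.035],"twist":0.003},{"gripper":40,"travel":[0,0.001,0.035],"twist":0},{"gripper":40,"travel":[0,0,0.035],"twist":0},{"gripper":40,"travel":[0,0,0.017],"twist":0},{"gripper":40,"travel":[0,0,0],"twist":0}]'
python3 -m handwheel '[{"gripper":40,"travel":[0,0,0],"twist":0},{"gripper":0,"travel":[0,0,0],"twist":0},{"gripper":0,"travel":[0,0,0],"twist":0},{"gripper":0,"travel":[0,0,0],"twist":0},{"gripper":0,"travel":[0,0,0],"twist":0}]' 4
python3 -m handwheel '[{"gripper":0,"travel":[0,0,0],"twist":0},{"gripper":0,"travel":[0,0,0],"twist":0}]'
python3 - <<'E'
from lean import *
from scipy.optimize import minimize
V=[]
for c in("scene","top"):
    f,K,E=grab(c); V.append((K,E,[d["pixels"]*1. for d in env.trace(c,"rail1")]))
for y0 in(-68,-6):
    sel=[]
    for K,E,ms in V:
        g=lsil(K,E,-105,y0,37,0); b=max(ms,key=lambda m:np.minimum(m,g).sum()/np.maximum(m,g).sum()); sel.append((K,E,b)); print(y0,round(np.minimum(b,g).sum()/np.maximum(b,g).sum(),2))
    cost=lambda p:sum(np.abs(lsil(K,E,*p)-m).sum()/m.sum() for K,E,m in sel)
    r=minimize(cost,[-105,y0,37,0],method='Nelder-Mead',options=dict(maxfev=300,initial_simplex=np.array([-105,y0,37,0])+[[0,0,0,0],[10,0,0,0],[0,8,0,0],[0,0,6,0],[0,0,0,5]])); print(r.fun,r.x.round(1))
E
```

```text
time_s: 50.68
ee_pos: [630.8, -226.4, 196.3]
ee_rot: [-179.8, -0.1, 97.3]
force: [0.3, 0.1, 0.4]
gripper_width: 36.8
time_s: 51.1
ee_pos: [631.3, -226.5, 199.3]
ee_rot: [180.0, 0.0, 97.3]
force: [0.1, 0.0, -0.4]
gripper_width: 20.1
time_s: 51.27
ee_pos: [631.3, -226.5, 199.3]
ee_rot: [180.0, 0.0, 97.3]
force: [-0.3, 0.1, 1.6]
gripper_width: 20.2
-68 0.56
-68 0.39
0.33676302559322685 [-105.7  -69.    35.6   -3.8]
-6 0.79
-6 0.0
1.2094880745235128 [-103.5   -2.7   35.7    0. ]
```

```bash
python3 -m handwheel '[{"gripper":0,"travel":[-0.001,0,-0.012],"twist":0},{"gripper":0,"travel":[-0.002,0,-0.0125],"twist":0},{"gripper":0,"travel":[-0.0025,0,-0.0125],"twist":0},{"gripper":0,"travel":[-0.003,0,-0.0123],"twist":0}]'
python3 -m handwheel '[{"gripper":0,"travel":[-0.0045,0,-0.0116],"twist":0},{"gripper":0,"travel":[-0.005,0,-0.0114],"twist":0},{"gripper":0,"travel":[-0.005,0,-0.0114],"twist":0},{"gripper":0,"travel":[-0.0057,0,-0.0113],"twist":0}]'
python3 -m handwheel '[{"gripper":0,"travel":[-0.0065,0,-0.0097],"twist":0},{"gripper":0,"travel":[-0.007,0,-0.0094],"twist":0},{"gripper":0,"travel":[-0.0072,0,-0.009],"twist":0},{"gripper":0,"travel":[-0.0075,0,-0.009],"twist":0},{"gripper":0,"travel":[0,0,0],"twist":0}]'
python3 tilt.py
python3 -m handwheel '[{"gripper":0,"travel":[0,0,0],"twist":0},{"gripper":0,"travel":[0,0,0],"twist":0},{"gripper":0,"travel":[0,0,-0.02],"twist":0},{"gripper":0,"travel":[0,0,-0.032],"twist":0},{"gripper":0,"travel":[0,0,-0.032],"twist":0}]' 45
python3 -m handwheel '[{"gripper":0,"travel":[0,0,-0.035],"twist":0},{"gripper":0,"travel":[0,0,-0.033],"twist":0.1055},{"gripper":0,"travel":[0,0,0],"twist":0.1055},{"gripper":0,"travel":[0,0,0],"twist":0.1055},{"gripper":0,"travel":[0,0,0],"twist":0.1055}]'>/dev/null
python3 -m handwheel '[{"gripper":0,"travel":[0,0,0],"twist":0.1055},{"gripper":0,"travel":[0,0,0],"twist":0.1055},{"gripper":0,"travel":[0,0,0],"twist":0.1055},{"gripper":0,"travel":[0,0,0],"twist":0.1055},{"gripper":0,"travel":[0,0,0],"twist":0}]'
python3 -c "
from lib import *
go(*sw(50,56,482),P[2])"; python3 lean.py
```

```text
time_s: 51.8
ee_pos: [632.2, -234.9, 248.6]
ee_rot: [-180.0, -0.0, 97.3]
force: [0.0, 0.1, -0.8]
gripper_width: 19.8
time_s: 52.13
ee_pos: [634.8, -255.1, 294.5]
ee_rot: [-180.0, -0.0, 97.4]
force: [0.6, -0.4, -0.8]
gripper_width: 19.9
time_s: 52.55
ee_pos: [638.9, -284.7, 333.1]
ee_rot: [179.8, 0.2, 97.3]
force: [0.4, 0.3, 0.1]
gripper_width: 20.1
scene [(45, np.float64(0.5569742864956181)), (48, np.float64(0.48616103212709927)), (42, np.float64(0.4628579679453242))]
top [(30, np.float64(0.15641971588779552)), (33, np.float64(0.1540274825387185)), (27, np.float64(0.14953858250580063))]
time_s: 53.17
ee_pos: [638.3, -282.5, 413.6]
ee_rot: [-179.7, -0.2, 97.3]
force: [1.0, -0.8, -1.2]
gripper_width: 19.4
time_s: 54.0
ee_pos: [638.5, -282.6, 482.0]
ee_rot: [-179.9, 0.0, 48.9]
force: [-0.5, 0.5, -1.1]
gripper_width: 19.2
travel mm [ 450.5 -555.8    1. ] twist deg -0.0582979497630447 rad -0.001 at [ 638.5 -282.6  482. ] [-179.9    0.    48.9] t 54.0
scene 0.65 cost 0.34 foot x,y,th,yawerr [-100.7   -4.6   36.9   -0.3]
top 0.76 cost 0.09 foot x,y,th,yawerr [-1.087e+02 -6.400e+00  3.590e+01  1.000e-01]
top 0.66 cost 0.12 foot x,y,th,yawerr [-104.5  -69.4   42.    -4.4]
```

```bash
python3 -m handwheel '[{"gripper":0,"travel":[0.025,-0.0309,0],"twist":0},{"gripper":0,"travel":[0.025,-0.0309,0],"twist":0},{"gripper":0,"travel":[0.025,-0.0309,0],"twist":0},{"gripper":0,"travel":[0.025,-0.0309,0],"twist":0},{"gripper":0,"travel":[0.025,-0.0309,0],"twist":0}]'>/dev/null
python3 -m handwheel '[{"gripper":0,"travel":[0.025,-0.0309,0],"twist":0},{"gripper":0,"travel":[0.025,-0.0309,0],"twist":0},{"gripper":0,"travel":[0.025,-0.0309,0],"twist":0},{"gripper":0,"travel":[0.025,-0.0309,0],"twist":0},{"gripper":0,"travel":[0.025,-0.0309,0],"twist":0}]'>/dev/null
python3 -m handwheel '[{"gripper":0,"travel":[0.025,-0.0309,0],"twist":0},{"gripper":0,"travel":[0.025,-0.0309,0],"twist":0},{"gripper":0,"travel":[0.025,-0.0309,0],"twist":0},{"gripper":0,"travel":[0.025,-0.0309,0],"twist":0},{"gripper":0,"travel":[0.025,-0.0309,0],"twist":0}]'>/dev/null
python3 -m handwheel '[{"gripper":0,"travel":[0.025,-0.0309,0],"twist":0},{"gripper":0,"travel":[0.025,-0.0309,0],"twist":0},{"gripper":0,"travel":[0.025,-0.0309,0],"twist":0},{"gripper":0,"travel":[0,0,0],"twist":0},{"gripper":0,"travel":[0,0,0],"twist":0}]'
python3 -c "
from lib import *
go(*sw(50,56,362),P[2])"; python3 tilt.py
```

```text
time_s: 55.87
ee_pos: [513.5, 423.7, 481.9]
ee_rot: [180.0, 0.1, 49.2]
force: [0.4, -0.2, -1.5]
gripper_width: 19.6
travel mm [  0.6   2.8 119.9] twist deg 0.29741832708674565 rad 0.005 at [513.5 423.7 481.9] [1.80e+02 1.00e-01 4.92e+01] t 55.8667
scene [(42, np.float64(0.49879715607857555)), (45, np.float64(0.48225182049691095)), (39, np.float64(0.37302600207567804))]
top [(45, np.float64(0.5858927309683223)), (48, np.float64(0.5739449363810523)), (42, np.float64(0.5525578977747491))]
```

```bash
python3 -m handwheel '[{"gripper":0,"travel":[0.0005,0.0028,0.02],"twist":0.005},{"gripper":0,"travel":[0,0,0.03],"twist":0},{"gripper":0,"travel":[0,0,0.03],"twist":0},{"gripper":0,"travel":[0,0,0.03],"twist":0},{"gripper":0,"travel":[0,0,0],"twist":0}]'>/dev/null
python3 -m handwheel '[{"gripper":0,"travel":[0,0,0.008],"twist":0},{"gripper":0,"travel":[0,0,0.006],"twist":0},{"gripper":0,"travel":[0,0,0],"twist":0},{"gripper":0,"travel":[0,0,0],"twist":0}]'
for i in 1 2 3 4; do python3 -m handwheel '[{"gripper":0,"travel":[0,0,0.002],"twist":0},{"gripper":0,"travel":[0,0,0],"twist":0}]' >/dev/null;  python3 -c "
from lib import *
s=env.state();print(ws(s['ee_pos']).round(1),s['ee_rot'][2].round(1),R.from_euler('z',-P[2],degrees=True).apply(s['force']).round(1))"; done
```

```text
time_s: 56.82
ee_pos: [517.0, 420.2, 360.3]
ee_rot: [180.0, -0.1, 48.7]
force: [0.6, 0.1, -1.5]
gripper_width: 19.4
[ 49.   54.  357.7] 48.7 [ 0.5 -0.6 -1.6]
[ 48.9  54.1 354.8] 48.7 [ 0.7  1.3 -1.8]
[ 48.9  54.1 352.4] 48.7 [-0.2 -1.4 -1.8]
[ 48.9  54.  350.3] 48.7 [-0.  -0.3 -1.7]
```

```bash
for i in 1 2 3; do python3 -m handwheel '[{"gripper":0,"travel":[0,-0.0003,0.002],"twist":0},{"gripper":0,"travel":[0,0,0],"twist":0}]' >/dev/null;  python3 -c "
from lib import *
s=env.state();print(ws(s['ee_pos']).round(1),s['ee_rot'][2].round(1),R.from_euler('z',-P[2],degrees=True).apply(s['force']).round(1))"; done
```

```text
[ 48.9  54.4 348.4] 48.7 [ 0.2  0.6 -2. ]
[ 48.9  54.7 346.4] 48.7 [ 0.3  0.2 -1.1]
[ 49.2  54.9 345.3] 48.7 [1.1 0.2 2. ]
```

```bash
for i in 1 2; do
python3 -m handwheel '[{"gripper":0,"travel":[-0.0017,0,0.0003],"twist":0},{"gripper":0,"travel":[-0.0017,0,0],"twist":0},{"gripper":0,"travel":[0,0,0],"twist":0}]' >/dev/null
python3 -c "
from lib import *
s=env.state();print(ws(s['ee_pos']).round(1),R.from_euler('z',-P[2],degrees=True).apply(s['force']).round(1))"; done
python3 -m handwheel '[{"gripper":38,"travel":[0,0,0],"twist":0},{"gripper":38,"travel":[0,0,0],"twist":0},{"gripper":38,"travel":[0,0,0],"twist":0},{"gripper":38,"travel":[0,0,0],"twist":0}]'
python3 -m handwheel '[{"gripper":38,"travel":[0,0,-0.02],"twist":0},{"gripper":38,"travel":[0,0,-0.035],"twist":0},{"gripper":38,"travel":[0,0,-0.035],"twist":0},{"gripper":38,"travel":[0,0,-0.035],"twist":0},{"gripper":38,"travel":[0,0,0],"twist":0}]'
python3 -m handwheel '[{"gripper":38,"travel":[-0.035,0.018,0],"twist":0},{"gripper":38,"travel":[-0.035,0.018,0],"twist":0},{"gripper":38,"travel":[-0.035,0.018,0],"twist":0},{"gripper":38,"travel":[-0.035,0.018,0],"twist":0},{"gripper":38,"travel":[-0.035,0.018,0],"twist":0}]'
python3 -m handwheel '[{"gripper":38,"travel":[-0.035,0.018,0],"twist":0},{"gripper":38,"travel":[-0.035,0.018,0],"twist":0},{"gripper":38,"travel":[-0.035,0.018,0],"twist":0},{"gripper":38,"travel":[0,0,0],"twist":0}]'
python3 lean.py
python3 - <<'E'
from lib import *
f,K,E=grab("top"); g,K2,E2=grab("scene")
a=cv2.resize(f[80:290,5:260],None,fx=2,fy=2,interpolation=cv2.INTER_CUBIC); b=cv2.resize(g[90:220,395:530],None,fx=2.1,fy=2.1,interpolation=cv2.INTER_CUBIC)
im=np.zeros((max(a.shape[0],b.shape[0]),a.shape[1]+b.shape[1],3),np.uint8); im[:a.shape[0],:a.shape[1]]=a; im[:b.shape[0],a.shape[1]:]=b
cv2.imwrite("pics/final.png",im[:,:,::-1]); print(im.shape)
for t in("tape_roll","screwdriver","terminal_tray","handle"): print(t,pp("top",t)[:1])
E
```

```text
[ 45.8  54.9 345.7] [ 2.7 -0.8  3.6]
[ 43.4  54.9 346.4] [ 6.6 -0.1  6.3]
time_s: 58.82
ee_pos: [511.1, 415.2, 343.1]
ee_rot: [-180.0, 0.2, 48.7]
force: [0.4, 0.1, -0.1]
gripper_width: 34.5
time_s: 59.23
ee_pos: [511.6, 415.7, 477.1]
ee_rot: [179.9, -0.7, 48.7]
force: [0.9, 0.1, 0.2]
gripper_width: 35.1
time_s: 59.65
ee_pos: [462.5, 223.1, 468.3]
ee_rot: [-180.0, 0.1, 48.7]
force: [0.4, -1.1, 0.3]
gripper_width: 34.6
time_s: 59.98
ee_pos: [432.6, 105.6, 468.9]
ee_rot: [180.0, 0.3, 48.4]
force: [-0.4, 0.3, -0.2]
gripper_width: 34.6
scene 0.87 cost 0.15 foot x,y,th,yawerr [-102.1   59.6   36.1   -1. ]
scene 0.8 cost 0.23 foot x,y,th,yawerr [-104.8   -4.5   36.8   -3.4]
scene 0.71 cost 0.2 foot x,y,th,yawerr [-100.7  -64.    34.6   -0.6]
top 0.65 cost 0.75 foot x,y,th,yawerr [-10.3  65.7 -71.   40.3]
top 0.56 cost 5.53 foot x,y,th,yawerr [-96.6 -70.2  38.   -3.7]
(420, 794, 3)
tape_roll [([310.2, 94.6], 0.67)]
screwdriver [([227.5, 101.4], 0.97)]
terminal_tray [([372.5, 110.9], 0.64)]
handle [([146.3, 250.6], 0.94)]
```

View pics/final.png

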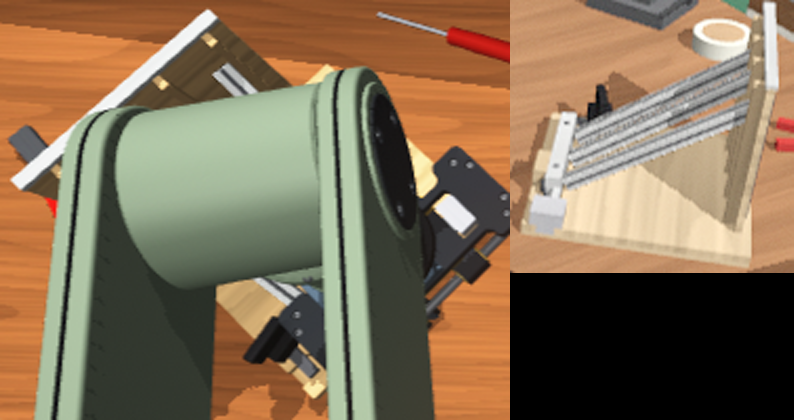

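The scene half shows the three rails leaning side by side on the backboard with their feet at the bar, and the handle on the lock. The arm hides the top view, so I'll clear it and check numerically.

```bash
python3 -m handwheel '[{"gripper":38,"travel":[-0.030,0.0270,0],"twist":0},{"gripper":38,"travel":[-0.030,0.0270,0],"twist":0},{"gripper":38,"travel":[-0.030,0.0270,0],"twist":0},{"gripper":38,"travel":[-0.030,0.0270,0],"twist":0},{"gripper":38,"travel":[-0.030,0.0270,0],"twist":0}]' >/dev/null
python3 -m handwheel '[{"gripper":38,"travel":[-0.030,0.0270,0],"twist":0},{"gripper":38,"travel":[-0.030,0.0270,0],"twist":0},{"gripper":38,"travel":[-0.030,0.0270,0],"twist":0},{"gripper":38,"travel":[0,0,0],"twist":0},{"gripper":38,"travel":[0,0,0],"twist":0}]'
python3 - <<'E'
from lean import *
from scipy.optimize import minimize
V=[]
for c in("scene","top"):
    f,K,E=grab(c); V.append((c,K,E,[d["pixels"]*1. for d in env.trace(c,"rail1")]))
for y0 in(-68,-6,56):
    sel=[]
    for c,K,E,ms in V:
        g=lsil(K,E,-105,y0,37,0); i=[np.minimum(m,g).sum()/np.maximum(m,g).sum() for m in ms]; k=int(np.argmax(i))
        if i[k]>.3: sel.append((c,K,E,ms[k],round(i[k],2)))
    cost=lambda p:sum(np.abs(lsil(K,E,*p)-m).sum()/m.sum() for c,K,E,m,_ in sel)
    r=minimize(cost,[-105,y0,37,0],method='Nelder-Mead',options=dict(maxfev=300,initial_simplex=np.array([-105,y0,37,0])+[[0,0,0,0],[10,0,0,0],[0,8,0,0],[0,0,6,0],[0,0,0,5]])); print(y0,[(s[0],s[4]) for s in sel],round(r.fun,2),r.x.round(1))
for t in("tape_roll","screwdriver","terminal_tray","handle","stop_bar","catch_tip","rail1"): print(t,pp("top",t)[:3])
f,K,E=grab("top");print("exp handle",proj(K,E,sw(-80,108,26)).round(1),"bar",proj(K,E,sw(-122.5,-1,6)).round(1))
for n,y in(("-68",-68),("-6",-6),("56",56)): print(n,proj(K,E,sw(8,y,110)).round(1))
E
```

```text
time_s: 61.32
ee_pos: [438.9, -214.1, 468.7]
ee_rot: [-179.9, 0.0, 48.5]
force: [0.1, 0.2, 1.0]
gripper_width: 34.8
-68 [('scene', np.float64(0.6)), ('top', np.float64(0.41))] 0.25 [-108.1  -69.4   35.1   -3.5]
-6 [('scene', np.float64(0.74)), ('top', np.float64(0.93))] 0.33 [-1.055e+02 -5.400e+00  3.530e+01  1.000e-01]
56 [('scene', np.float64(0.76)), ('top', np.float64(0.87))] 0.25 [-104.2   55.7   36.    -0.2]
tape_roll [([312.8, 90.6], 0.89)]
screwdriver [([231.1, 103.6], 0.85)]
terminal_tray [([374.3, 113.0], 0.59), ([312.4, 92.3], 0.4), ([116.7, 203.5], 0.33)]
handle [([307.5, 139.5], 0.78), ([146.0, 251.8], 0.64), ([190.5, 230.0], 0.24)]
stop_bar [([191.0, 227.5], 0.93), ([162.5, 196.2], 0.26)]
catch_tip [([231.2, 193.3], 0.95)]
rail1 [([141.4, 186.2], 0.77), ([165.1, 166.2], 0.71), ([118.2, 203.7], 0.65)]
exp handle [[144.9 250.4]] bar [[193.4 230. ]]
-68 [[160.3 164.3]]
-6 [[139.6 183.8]]
56 [[118.4 203.8]]
```

```bash
python3 -c "
from workcell import env
print(env.job_done(), env.state()['time_s'])"
```

```text
the job is handed in; nothing more can be done
the job is handed in; nothing more can be done
```

The stand is set up, all three rails are racked, and the job is handed in after about 61 s of robot time. No verdict was reported, so the results below are my own last checks.

- **Stop bar:** The bar is in the groove, pushed until I felt the closed end (about 5 N). The picture shows the catch sprung out beside its neck. In the last top view the bar was found 3 to 4 px from where it should be, so I rely on the felt end stop there.
- **Handle and lock:** I used the smaller handle. Its wing measured 13.7 mm in the jaws; the larger look-alike fitted at 1.2 times the size. It went down to the seat and was turned to the stop. The picture showed the dog across the groove, and the handle was still on the shaft at the end.
- **Rails:** One rail is in each bay. The fits put the feet at x of about -104 to -108 mm (limit -97) and the tilt at 35 to 36 degrees from the deck. The two in bays y = -6 and +56 are square to the board.
- **Does not quite agree:** The rail in bay y = -68 was square when I placed it. It later read about 4 degrees off, towards the outer rib, so it may have been knocked. I left it because that is inside the 10 degree limit, but its fit agreed with the pictures less well than the others.
- **Bystanders:** The tape roll, screwdriver and tray were found within a few pixels of where they started. The arm was clear of everything.

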